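Unload the well-block viewing fixture

TASK

Unload the viewing fixture: wind its handwheel until the clamp jaw is fully back against the rear stop, lift the hold-down plate straight up off its two dowels, keeping it level, and lay it flat and squarely on the black mat. Then move every well block from the fixture onto the light box, each standing flat with its wells up and wholly on it, none on top of another. Finally wind the jaw fully in again to its front stop, and leave the jar, beaker and brush alone.

Things in the scene. Friction and masses are not known exactly. Their poses are not given: they have to be found in the camera images.
- bed (a point): centre of the top of the fixture's fixed grey bed, 12 mm above the bench, 212 (x) x 124 (y) mm. At x = +-92 mm a rail (20 mm wide, 28 mm tall) crosses it; from each rail's middle (y = 0) an 8 mm steel dowel stands 24 mm higher. Both long sides are open. Beyond the +y side stand the jaw (x 5 to 55 mm), its rear stop (y 153 mm, 40 mm tall) and, at x -75, y 125 mm, the handwheel
- wheel_axis (a point): point on the handwheel's upright axis, 40 mm above the bench, on top of the wheel's black disc (100 mm diameter, 8 mm thick)
- crank_knob (a point): centre of the handwheel's upright crank knob: black cylinder, 20 mm diameter, 36 mm tall, spinning freely on its pin, so it can be held and carried round; 40 mm from the wheel's axis; centre 64 mm, top 82 mm above the bench
- wheel (a joint): angle of the handwheel, rad, counter-clockwise from above positive: 0 = jaw fully in at its front stop, 14.14 (2.25 turns) = jaw fully back at its rear stop; 20 mm of jaw a turn. Needs about 2 N at the knob and stays where left. At 0 the knob lies on the axis's +x side (bed's x)
- jaw_tip (a point): middle of the front edge of the clamp jaw's lip: dark steel jaw, 50 mm wide, sliding along the bed's y, driven by the handwheel. The lip (52 to 62 mm above the bench) overhangs the hold-down plate's edge when in. In the bed's frame y = 40 mm fully in, 85 mm fully back
- plate_handle (a point): centre of the hold-down plate's black bar handle (60 along x, 14 wide, 30 mm tall), 23 mm above the plate's underside. Aluminium plate 206 (x) x 120 x 8 mm, four windows, 0.3 to 0.65 kg, handle at its centre; a 9.6 mm hole in the middle of each short end sits over a dowel; it rests on the rails, dowels standing 16 mm above its top. z up
- mat_top (a point): centre of the top face of a thin black rubber mat fixed on the bench, 240 (x) x 150 (y) x 4 mm: place for the hold-down plate
- lightbox_top (a point): centre of the top face of the flat light box, a loose white-topped slab 230 (x) x 150 (y) x 14 mm, 0.9 kg: place for the well blocks
- block0_c (a point): centre of a white well block, 70 (x) x 30 (y) x 22 mm tall, about 0.1 kg, with three shallow wells in its top; may be absent. It lies on the fixture's bed under the hold-down plate, near x = -42.5, y = -29 mm of the bed, 28 mm or so from its neighbour across the width; z up through the wells
- block1_c (a point): centre of a white well block, 70 (x) x 30 (y) x 22 mm tall, about 0.1 kg, with three shallow wells in its top; may be absent. It lies on the fixture's bed under the hold-down plate, near x = 42.5, y = -29 mm of the bed, 28 mm or so from its neighbour across the width; z up through the wells
- block2_c (a point): centre of a white well block, 70 (x) x 30 (y) x 22 mm tall, about 0.1 kg, with three shallow wells in its top; may be absent. It lies on the fixture's bed under the hold-down plate, near x = -42.5, y = 29 mm of the bed, 28 mm or so from its neighbour across the width; z up through the wells
- block3_c (a point): centre of a white well block, 70 (x) x 30 (y) x 22 mm tall, about 0.1 kg, with three shallow wells in its top; may be absent. It lies on the fixture's bed under the hold-down plate, near x = 42.5, y = 29 mm of the bed, 28 mm or so from its neighbour across the width; z up through the wells
- jar: bystander: small amber jar, 54 mm wide, 75 mm tall, origin under its base; leave it alone
- beaker: bystander: glass beaker, 64 mm wide, 80 mm tall, origin under its base; leave it alone
- brush: bystander: brush 170 mm long lying on the bench, origin at its middle underside; leave it alone
Things that resemble listed ones, but are neither listed nor needed, are in the scene too. What is shaped like the part that bears block1_c but purple is not meant. What is shaped like the part that bears plate_handle but orange is not meant.

How it is judged:
By the outcome, as a careful person would: the job done as asked, in the order asked, and still so for the second after the job is handed in, with the robot touching nothing.
Of block0, block1, block2, block3 only 2 to 4 are there at a start; the rules pass over those that are not, and their reading is None.
At some moment in a run one of lightbox may be knocked a few centimetres aside while the robot is not near it.
Once in a run the grip may slacken for a moment while it holds something.
It also fails if it takes over 208 s, if anything falls off the work surface, if the arm or the gripper's body presses on something with over 40 N, if the wrist force passes 120 N, or if a joint passes its speed limit or range.

ROBOT

A 7-joint arm with a two-finger parallel gripper is mounted at the origin on the work surface. World frame = base frame: x ahead of the robot, y to its left, z up, the work surface at z = 0. Lengths are in mm, angles in rad, forces in N, time in s.
With the tool pointing down it reaches from about 400 to 875 mm from the base axis. Payload 4.4 kg.
Tool frame: the origin (TCP) lies at the very end of the fingers, on their centre line; the grasp point (between the pads) lies 19 mm behind it; z points along the fingers, y is the direction in which the jaws open and shut (so a half turn about z gives the same grasp; the last joint's range is limited). The gripper opens to 85 mm and grips with 20 to 120 N. Pads are 22 mm wide; open, the fingers measure 114 mm over their backs; the gripper's body (76 mm by 85 mm) begins 54 mm behind the grasp point. The pads swing forward as they close: fully open they stand 13 mm farther back than shut.
Start: joints at [-1.239, 0.628, 0.038, 1.517, -0.027, 0.996, -0.02], TCP at [251.782, 599.269, 231.313] pointing down, gripper open.
Joint ranges: [-3.06, 3.06], [-0.37, 2.12], [-1.25, 1.32], [0.18, 2.47], [-1.1, 4.24], [0.23, 1.98], [-2.94, 2.94]. Speed limits (rad/s): [2.57, 2.57, 3.14, 3.14, 3.14, 3.14, 3.14].

INTERFACE

Orientations are given as [roll, pitch, yaw] about the fixed x, y, z axes, in that order (R = Rz(yaw) Ry(pitch) Rx(roll)).
In Python, from cell import ctrl gives the robot as it stands.
- The arm moves only by the shell command python3 -m crank 'ROWS' [OPENING]. ROWS is JSON, a list that holds one entry, the list of rows, each a list of 6 numbers: the shift along the tool's x, y, z in units of 30 mm (1.0 is 30 mm), then the turn, a rotation vector about the tool's x, y, z in units of 6 degrees (1.0 is 6 degrees). In form: [[[tx, ty, tz, rx, ry, rz], ...]]. A call has 1 to 12 rows; each row shifts and turns the pose as measured when the row begins, along the tool's axes as they then stand; what a row does not reach is not made up. A row lasts 1/12 s, in which the tool goes at most 41.7 mm and 7.16 degrees, less where a joint would pass 70% of its speed; a pose out of reach is approached as far as the arm can. A call is refused whole if a number of a shift passes 1 or a number of a turn 1, either way. A call with a gripper value outside its range is refused whole. OPENING is the gripper command: -1 is fully open, 1 is shut, values between are in proportion, set as the call begins (- or left out, the last holds). The fingers move at their own pace and stop on an object; the grip force is fixed at half the most. Time passes only in rows, so rows that do not move let the fingers close. It gives the time, the measured TCP pose, the force and the opening at its end, in the units of the state.
- ctrl.read_state(): the state, without advancing time (a new reading comes with each control period).
- ctrl.get_image(name): name is "scene" or "top" or "wrist"; returns a dict with "color" (480x640x3 uint8, red, green, blue), "depth" (480x640 float32, mm along the optical axis (not along the pixel's ray), 0 where there is no reading), "camera_matrix" (3x3 intrinsics, pixels), "R" (3x3) and "t" (3): a world point X has camera coordinates R X + t. Camera axes: x right, y down, z forward; pixel columns grow to the right and rows downward; lengths in mm; the calibration is good to about 2 mm. A picture is of the moment at which its call begins.
- ctrl.finish_job(): hands the job in, once; it reports no verdict.
Trained networks look in a picture, given as the dict that the camera call returned (one of the last four; its "shot" number tells which), for a name from the list of things; names that differ only in an ending like _2 or _b are one class to them, and where a whole thing is asked for, a point or a joint stands for the part that bears it (a point fixed in the world has none). Each returns a list of dicts, best first, with "conf" (0 to 1); they miss things now and then, are a little off and sometimes report something else, mostly with a low value. They report only what shows in the picture. A call takes as long as a camera call. They do not tell look-alikes from the thing itself.
- ctrl.search_frame(query, picture): "extent" ([centre column, centre row, width, height] in pixels, round what is visible of it).
The state is a dict: "clock": time; "qpos": joint angles; "qd": joint speeds; "tau": joint torques, N m; "eef_pos": TCP position; "tool_rot": TCP orientation; "force": force on the tool from outside, world axes, zero at the start; "torque": the same for the moment, N m; "width": finger opening in mm.
Only numpy, scipy, OpenCV 4.12 (cv2) and the standard library are available. Lean on these libraries where they do the work, as an engineer would, in place of code of your own. Each camera call takes 0.05 s, during which the arm holds its last target. There are 200 camera calls.

## Working session

There is one attempt and no reset: what is moved stays moved. The work goes in short steps, Python scripts to look and compute and a shell command to move; the robot and the scene stay as the last step left them, time stands still between calls to the robot, and variables do not carry over. Pictures are saved under pics/ and viewed, about 12 in all and at most 16, crops included, and the job is handed in when it is done.

```bash
ls; mkdir -p pics
cat > h.py <<'E'
import numpy as np, cv2
from cell import ctrl
from scipy.spatial.transform import Rotation as Rn
def shot(name,save=None):
    p=ctrl.get_image(name)
    if save: cv2.imwrite('pics/'+save+'.png',p['color'][:,:,::-1])
    return p
def world(p,u,v,d=None,z=None):
    K=np.array(p['camera_matrix']);R=np.array(p['R']);t=np.array(p['t'])
    r=np.linalg.inv(K)@[u,v,1]
    if z is not None:
        c=-R.T@t; w=R.T@r; return c+w*(z-c[2])/w[2]
    if d is None:
        a=p['depth'][int(v)-2:int(v)+3,int(u)-2:int(u)+3]; a=a[a>0]; d=np.median(a) if a.size else np.nan
    return R.T@(r*d-t)
def pix(p,X):
    c=np.array(p['R'])@np.array(X)+p['t']; q=np.array(p['camera_matrix'])@c; return q[:2]/q[2]
E
python3 - <<'E'
from h import *
for n in ('scene','top'):
    p=shot(n,n+'0'); print(n,p['shot'],np.round(-np.array(p['R']).T@p['t']))
    for q in ['bed','wheel_axis','crank_knob','jaw_tip','plate_handle','mat_top','lightbox_top','jar','beaker','brush']:
        for r in ctrl.search_frame(q,p)[:3]:
            e=r['extent']; print(q,round(r['conf'],2),np.round(e),np.round(world(p,e[0],e[1])))
s=ctrl.read_state(); print({k:np.round(v,3) for k,v in s.items()})
E
```

```text
pics
scene 1 [1095. -464.  541.]
bed 0.94 [427. 248. 153. 126.] [609. 151.  62.]
wheel_axis 0.59 [427. 250. 152. 128.] [609. 152.  58.]
crank_knob 0.65 [436. 206.  51.  46.] [493. 308.  43.]
jaw_tip 0.81 [459. 241.  38.  27.] [628. 211.  63.]
jaw_tip 0.6 [438. 205.  51.  42.] [492. 315.  43.]
plate_handle 0.84 [332. 198.  61.  46.] [301. 196.  17.]
plate_handle 0.59 [420. 251. 130.  75.] [596. 150.  50.]
plate_handle 0.3 [474. 326.  42.  64.] [779.  63.  53.]
mat_top 0.91 [142. 374. 166. 146.] [ 538. -329.    4.]
lightbox_top 0.73 [439. 207.  52.  50.] [496. 314.  41.]
lightbox_top 0.68 [399. 373.  54.  80.] [ 795. -103.   75.]
lightbox_top 0.61 [272. 317. 154. 114.] [ 555. -128.   15.]
jar 0.76 [474. 327.  45.  63.] [780.  63.  52.]
beaker 0.66 [399. 375.  57.  79.] [ 795. -103.   72.]
brush 0.78 [278. 432.  81.  93.] [ 740. -243.   20.]
top 2 [ 425.  -25. 1328.]
bed 0.63 [205. 242. 116. 101.] [565. 211.  47.]
wheel_axis 0.92 [205. 241. 119. 104.] [567. 209.  45.]
crank_knob 0.98 [171. 265.  46.  44.] [519. 282.  48.]
jaw_tip 0.65 [193. 220.  27.  29.] [611. 232.  62.]
plate_handle 
[... 318 characters left out ...]
0.   14.]
jar 0.58 [264. 148.  28.  31.] [757.  80.  75.]
jar 0.56 [204. 242. 118. 107.] [566. 211.  47.]
beaker 0.83 [342. 139.  27.  36.] [791. -87.   6.]
brush 0.59 [414. 157.  26.  80.] [ 742. -241.   21.]
{'clock': np.float64(1.1), 'qpos': array([-1.239,  0.628,  0.039,  1.517, -0.027,  0.996, -0.02 ]), 'qd': array([ 0.001,  0.001, -0.   ,  0.   , -0.001,  0.   , -0.001]), 'tau': array([ 0.0000e+00, -5.6330e+01,  1.2250e+00, -1.9378e+01,  1.1000e-02,
        1.0000e-03,  0.0000e+00]), 'eef_pos': array([251.782, 599.259, 231.296]), 'tool_rot': array([-3.142, -0.   ,  2.744]), 'force': array([-0.614, -0.017, -0.207]), 'torque': array([-0.038,  0.068, -0.018]), 'width': np.float64(85.391)}
```

Run:
```python
import cv2
a=cv2.imread('pics/top0.png')[100:450,100:530]; cv2.imwrite('pics/top0c.png',cv2.resize(a,None,fx=1.7,fy=1.7,interpolation=cv2.INTER_CUBIC))
```

```text
(no output)
```

View pics/top0c.png

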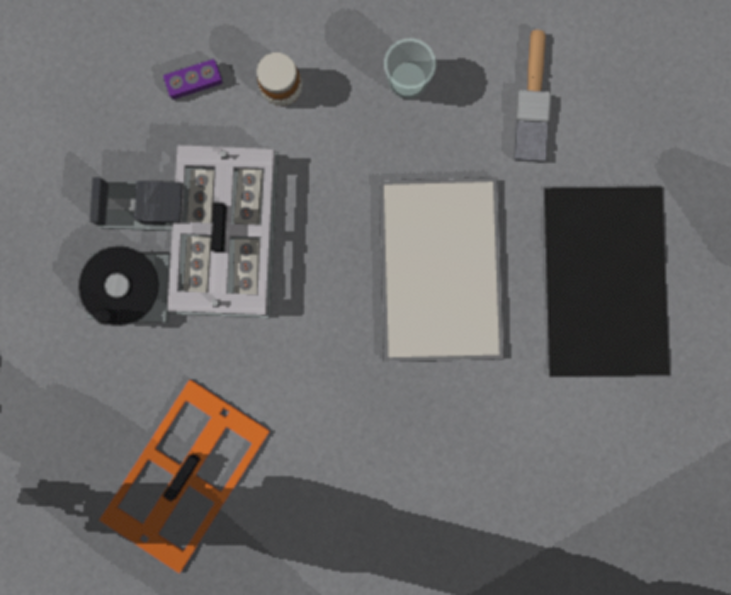

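View pics/scene0.png

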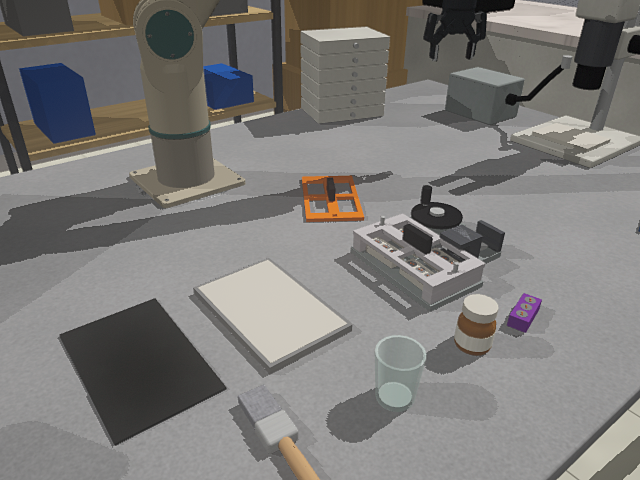

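```bash
cat >> h.py <<'E'
def cloud(p):
    K=np.array(p['camera_matrix']);v,u=np.mgrid[:480,:640];d=p['depth']
    c=np.stack([(u-K[0,2])/K[0,0]*d,(v-K[1,2])/K[1,1]*d,d],-1)
    W=(c-p['t'])@np.array(p['R']); W[d<=0]=np.nan; return W
def rect(P):
    return cv2.minAreaRect(P[:,:2].astype(np.float32))
def sel(W,lo,hi):
    P=W.reshape(-1,3); return P[np.all((P>lo)&(P<hi),axis=1)]
E
python3 - <<'E'
from h import *
for n in ('top','scene'):
    p=shot(n); W=cloud(p); print(n)
    P=sel(W,[440,80,44],[700,225,52]); print('plate',len(P),rect(P),P.mean(0))
    P=sel(W,[440,80,58],[700,210,68]); 
    for lo,hi,nm in (([440,120,56],[500,200,69],'dow-'),([630,100,56],[720,200,69],'dow+'),([520,100,70],[620,200,90],'handle'),([420,220,74],[620,360,90],'knobtop'),([420,220,50],[620,360,78],'knobside'),([420,230,36],[560,360,44],'disc'),([560,160,55],[680,260,66],'jaw'),([440,-250,10],[720,10,18],'lightbox'),([400,-460,1],[720,-220,6.5],'mat')):
        P=sel(W,lo,hi)
        if len(P)>4: print(nm,len(P),np.round(P.min(0),0),np.round(P.max(0),0),np.round(np.median(P,0),1),np.round(rect(P)[0],1),np.round(rect(P)[1],1),np.round(rect(P)[2],1))
E
```

```text
top
plate 2368 ((580.7935791015625, 157.86013793945312), (120.7216567993164, 206.8236083984375), 86.05784606933594) [577.83170662 155.56667462  48.05427766]
dow- 13 [486. 160.  57.] [492. 166.  69.] [488.3 163.1  62.9] [489.3 163.2] [5.8 6.4] 88.2
dow+ 14 [646. 148.  57.] [677. 155.  67.] [671.8 151.1  63.8] [661.2 151.1] [ 5.9 31.1] 87.6
handle 209 [551. 149.  70.] [610. 166.  85.] [579.7 156.9  77.9] [580.1 157.8] [15.3 59.2] 86.5
knobtop 81 [466. 286.  74.] [485. 305.  86.] [474.6 294.9  81.2] [475.2 295.2] [18.4 19.2] 46.8
knobside 413 [466. 220.  50.] [620. 319.  78.] [601.5 250.   61. ] [543.2 269. ] [153.2  98.1] 0.7
disc 1100 [465. 237.  36.] [560. 338.  44.] [516.6 283.4  41.4] [512.4 287.1] [100.9  95. ] 89.5
jaw 603 [589. 182.  55.] [679. 260.  66.] [615.6 231.8  62. ] [637.5 226.5] [ 63.6 103.5] 74.3
lightbox 5776 [ 440. -250.   10.] [719.  -5.  18.] [ 544.5 -117.9   14.7] [ 571.4 -144.7] [268.9 246.2] 8.6
mat 8656 [ 400. -460.    1.] [ 720. -220.    6.] [ 541.4 -338.2    3.4] [ 560. -340.] [319.9 239.9] 0.0
scene
plate 2789 ((579.40673828125, 156.91354370117188), (124.09
[... 269 characters left out ...]
] 10.5
handle 267 [549. 147.  70.] [612. 165.  81.] [583.5 152.3  78. ] [580.1 156.5] [16.5 63.8] 86.2
knobtop 70 [465. 282.  74.] [484. 303.  85.] [476.7 290.5  81.2] [475.  292.1] [18.7 20.8] 3.5
knobside 388 [465. 220.  50.] [620. 321.  78.] [596.7 280.4  62.9] [542.8 269.1] [153.9 100.5] 0.9
disc 785 [464. 235.  36.] [560. 337.  44.] [521.9 274.5  42.8] [515.4 285.2] [100.2  96.5] 72.0
jaw 614 [588. 161.  55.] [642. 259.  66.] [618.4 226.6  62.9] [614.3 210. ] [97.7 51.7] 87.8
lightbox 8586 [ 440. -250.   10.] [713. -39.  18.] [ 559.  -125.7   15.3] [ 576.6 -144.4] [209.6 273.8] 89.5
mat 19116 [ 400. -460.    1.] [ 720. -220.    6.] [ 555.9 -338.     4. ] [ 560. -340.] [240.  319.9] 90.0
```

```bash
cat > to.py <<'E'
# usage: to.py x y z [yaw_deg]: shift to the target in present tool axes and units
import sys; from h import *
a=[float(v) for v in sys.argv[1:]]; s=ctrl.read_state(); R=Rn.from_euler('xyz',s['tool_rot'])
Rt=Rn.from_euler('xyz',[np.pi,0,np.radians(a[3])]) if len(a)>3 else R
d=np.array(a[:3])-s['eef_pos']
print('pos',np.round(s['eef_pos'],1),'rpy',np.round(np.degrees(s['tool_rot']),1),'w',round(float(s['width']),1),'t',round(float(s['clock']),1))
print('shift/30 present axes',np.round(R.inv().apply(d)/30,2),'target axes',np.round(Rt.inv().apply(d)/30,2),'turn/6',np.round((R.inv()*Rt).as_rotvec(True)/6,2))
E
python3 -m crank '[[[0,0,0,0,0,-0.8],[0,0,0,0,0,-0.8],[0,0,0,0,0,-0.8],[0,0,0,0,0,-0.8],[0,0,0,0,0,0]]]' -1
python3 to.py 475 293.7 130 176.15
```

```text
clock: 1.62
eef_pos: [251.7, 599.3, 231.3]
tool_rot: [-3.141, 0.0, 3.094]
force: [0.5, -0.8, 0.6]
width: 85.4
pos [251.7 599.3 231.3] rpy [-180.     0.   177.3] w 85.4 t 1.6
shift/30 present axes [-7.91 -9.82  3.38] target axes [-8.11 -9.66  3.38] turn/6 [-0.    0.    0.19]
```

```bash
python3 -m crank '[[[-0.67,-0.81,0.28,0,0,0.19],[-0.67,-0.81,0.28,0,0,0],[-0.67,-0.81,0.28,0,0,0],[-0.67,-0.81,0.28,0,0,0],[-0.67,-0.81,0.28,0,0,0],[-0.67,-0.81,0.28,0,0,0],[-0.67,-0.81,0.28,0,0,0],[-0.67,-0.81,0.28,0,0,0],[-0.67,-0.81,0.28,0,0,0],[-0.67,-0.81,0.28,0,0,0],[-0.67,-0.81,0.28,0,0,0],[-0.67,-0.81,0.28,0,0,0]]]' 
python3 -m crank '[[[0,0,0,0,0,0],[0,0,0,0,0,0]]]'
python3 to.py 475 293.7 56 176.15
python3 - <<'E'
from h import *
p=shot('wrist','w1'); W=cloud(p)
P=sel(W,[440,260,78],[510,330,86]); print('knob',len(P),np.round(np.median(P,0),1),rect(P))
P=sel(W,[440,220,37],[580,350,43]); print('disc',len(P),rect(P))
P=sel(W,[460,140,57],[505,190,68]); print('dow',len(P),len(P) and P.mean(0))
E
```

```text
clock: 2.62
eef_pos: [473.7, 290.6, 126.3]
tool_rot: [3.126, 0.001, 3.059]
force: [-0.4, 0.2, -0.2]
width: 85.3
clock: 2.78
eef_pos: [478.7, 280.9, 124.5]
tool_rot: [3.133, 0.002, 3.041]
force: [-0.6, 1.3, -0.3]
width: 85.2
pos [478.7 280.9 124.5] rpy [1.795e+02 1.000e-01 1.742e+02] w 85.2 t 2.8
shift/30 present axes [0.17 0.39 2.29] target axes [0.15 0.42 2.28] turn/6 [ 0.09  0.02 -0.32]
knob 1100 [474.1 296.5  81.4] ((474.8274841308594, 296.43914794921875), (18.878620147705078, 19.092315673828125), 84.3415298461914)
disc 14747 ((513.9942016601562, 278.9869079589844), (117.72199249267578, 99.65632629394531), 89.94883728027344)
dow 230 [488.23818465 165.66082417  62.12086352]
```

View pics/w1.png

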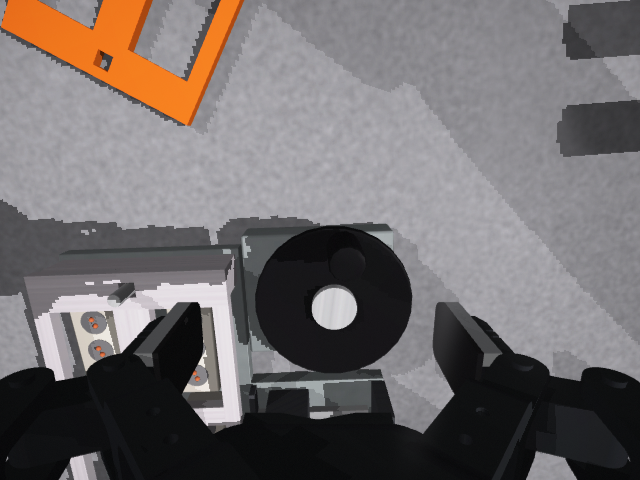

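```bash
python3 -m crank '[[[0.17,0.39,0.4,0.09,0,-0.32],[0,0,0.6,0,0,0],[0,0,0.6,0,0,0],[0,0,0.4,0,0,0],[0,0,0.2,0,0,0],[0,0,0,0,0,0],[0,0,0,0,0,0]]]' 
python3 to.py 475 293.9 57 176.15
```

```text
clock: 3.42
eef_pos: [473.7, 302.1, 59.4]
tool_rot: [3.136, 0.007, 3.078]
force: [0.2, -0.8, 0.7]
width: 85.2
pos [473.7 302.1  59.4] rpy [179.7   0.4 176.3] w 85.2 t 3.4
shift/30 present axes [-0.06 -0.27  0.08] target axes [-0.06 -0.27  0.08] turn/6 [0.05 0.07 0.03]
```

```bash
python3 -m crank '[[[-0.06,-0.27,0.08,0.05,0.07,0.03],[0,0,0,0,0,0],[0,0,0,0,0,0],[0,0,0,0,0,0]]]' 
python3 to.py 475 293.9 57 176.15
python3 -m crank '[[[0,0,0,0,0,0],[0,0,0,0,0,0],[0,0,0,0,0,0],[0,0,0,0,0,0],[0,0,0,0,0,0],[0,0,0,0,0,0],[0,0,0,0,0,0],[0,0,0,0,0,0],[0,0,0,0,0,0],[0,0,0,0,0,0]]]' 1
python3 to.py 475 293.9 57 176.15
```

```text
clock: 3.75
eef_pos: [476.1, 294.7, 59.4]
tool_rot: [3.14, 0.002, 3.075]
force: [-0.2, -0.4, 0.1]
width: 85.4
pos [476.1 294.7  59.4] rpy [1.799e+02 1.000e-01 1.762e+02] w 85.4 t 3.8
shift/30 present axes [ 0.03 -0.03  0.08] target axes [ 0.03 -0.03  0.08] turn/6 [0.02 0.02 0.  ]
clock: 4.58
eef_pos: [477.2, 295.0, 61.0]
tool_rot: [3.138, 0.004, 3.074]
force: [0.7, 0.0, 1.1]
width: 17.8
pos [477.2 295.   61. ] rpy [179.8   0.2 176.1] w 17.8 t 4.6
shift/30 present axes [ 0.07 -0.04  0.13] target axes [ 0.07 -0.04  0.13] turn/6 [ 0.04  0.04 -0.01]
```

```bash
cat > arc.py <<'E'
# arc.py step_deg n [axis_x axis_y]: where the knob is and the shifts, tool axes, that carry it round
import sys; from h import *
st,n=float(sys.argv[1]),int(sys.argv[2]); A=np.array([514.1,286.3]); yb=-3.85
s=ctrl.read_state(); R=Rn.from_euler('xyz',s['tool_rot']); q=s['eef_pos'][:2]-A
th=np.degrees(np.arctan2(q[1],q[0])); print('bed angle',round((th-yb)%360,1),'radius',round(np.hypot(*q),1),'z',round(s['eef_pos'][2],1),'w',round(float(s['width']),1),'F',np.round(s['force'],1),'yaw',round(np.degrees(s['tool_rot'][2]),1))
t=np.radians(th+st*np.arange(n+1)); P=40*np.c_[np.cos(t),np.sin(t),0*t]; d=R.inv().apply(np.diff(P,axis=0))/30
print(np.round(d[:,:2],2).tolist())
E
python3 arc.py 15 6
python3 -m crank '[[[0,-0.35,0.06,0,0,0],[-0.09,-0.33,0.02,0,0,0],[-0.18,-0.3,0,0,0,0],[-0.25,-0.24,0,0,0,0],[-0.3,-0.17,0,0,0,0],[-0.34,-0.09,0,0,0,0]]]'
python3 arc.py 20 12
```

```text
bed angle 170.5 radius 38.0 z 61.0 w 17.8 F [0.7 0.  1.1] yaw 176.1
[[0.01, -0.35], [-0.08, -0.34], [-0.16, -0.31], [-0.24, -0.25], [-0.3, -0.18], [-0.33, -0.1]]
clock: 5.08
eef_pos: [502.7, 250.5, 60.9]
tool_rot: [3.136, -0.005, 3.083]
force: [-2.4, 1.1, 5.0]
width: 17.7
bed angle 256.1 radius 37.6 z 60.9 w 17.7 F [-2.4  1.1  5. ] yaw 176.6
[[-0.46, -0.03], [-0.45, 0.13], [-0.38, 0.27], [-0.26, 0.38], [-0.11, 0.45], [0.05, 0.46], [0.2, 0.42], [0.33, 0.32], [0.42, 0.19], [0.46, 0.03], [0.45, -0.13], [0.38, -0.27]]
```

```bash
python3 -m crank '[[[-0.46,-0.03,0.03,0,0,0],[-0.45,0.13,0,0,0,0],[-0.38,0.27,0,0,0,0],[-0.26,0.38,0,0,0,0],[-0.11,0.45,0,0,0,0],[0.05,0.46,0,0,0,0],[0.2,0.42,0,0,0,0],[0.33,0.32,0,0,0,0],[0.42,0.19,0,0,0,0],[0.46,0.03,0,0,0,0],[0.45,-0.13,0,0,0,0],[0.38,-0.27,0,0,0,0]]]'
python3 arc.py 20 12
```

```text
clock: 6.08
eef_pos: [500.4, 324.4, 61.1]
tool_rot: [3.119, 0.008, 3.071]
force: [0.5, 4.6, 0.3]
width: 17.3
bed angle 113.6 radius 40.5 z 61.1 w 17.3 F [0.5 4.6 0.3] yaw 176.0
[[0.38, -0.26], [0.27, -0.37], [0.13, -0.44], [-0.03, -0.46], [-0.19, -0.42], [-0.32, -0.33], [-0.42, -0.2], [-0.46, -0.05], [-0.45, 0.11], [-0.38, 0.26], [-0.27, 0.37], [-0.13, 0.44]]
```

```bash
python3 -m crank '[[[0.38,-0.26,0.03,0.1,0,0],[0.27,-0.37,0,0,0,0],[0.13,-0.44,0,0,0,0],[-0.03,-0.46,0,0,0,0],[-0.19,-0.42,0,0,0,0],[-0.32,-0.33,0,0,0,0],[-0.42,-0.2,0,0,0,0],[-0.46,-0.05,0,0,0,0],[-0.45,0.11,0,0,0,0],[-0.38,0.26,0,0,0,0],[-0.27,0.37,0,0,0,0],[-0.13,0.44,0,0,0,0]]]'
python3 arc.py 15 10
```

```text
clock: 7.08
eef_pos: [549.8, 266.3, 61.1]
tool_rot: [3.139, 0.005, 3.07]
force: [3.7, -5.5, 1.1]
width: 18.0
bed angle 334.5 radius 40.9 z 61.1 w 18.0 F [ 3.7 -5.5  1.1] yaw 175.9
[[-0.11, 0.33], [-0.02, 0.35], [0.07, 0.34], [0.16, 0.31], [0.23, 0.26], [0.29, 0.19], [0.33, 0.11], [0.35, 0.02], [0.34, -0.07], [0.31, -0.16]]
```

```bash
python3 -m crank '[[[-0.11,0.33,0.03,0,0,0],[-0.02,0.35,0,0,0,0],[0.07,0.34,0,0,0,0],[0.16,0.31,0,0,0,0],[0.23,0.26,0,0,0,0],[0.29,0.19,0,0,0,0],[0.33,0.11,0,0,0,0],[0.25,0.02,0,0,0,0]]]'
python3 arc.py 15 3
python3 -m crank '[[[0.15,0,0,0,0,0],[0.15,0,0,0,0,0],[0.15,0,0,0,0,0],[0.15,0,0,0,0,0]]]'
python3 arc.py 15 3
python3 - <<'E'
from h import *
for n in ('top','scene'):
    p=shot(n); W=cloud(p); ex=np.array([.9977,-.0671]);ey=np.array([.0671,.9977])
    P=sel(W,[560,160,55],[680,330,66]); b=np.c_[(P[:,:2]-[580.5,156.6])@ex,(P[:,:2]-[580.5,156.6])@ey]
    b=b[(b[:,0]>8)&(b[:,0]<52)]; print(n,len(b),np.round(np.percentile(b[:,1],[0,2,50,98,100]),1))
E
```

```text
clock: 7.75
eef_pos: [523.0, 327.5, 61.1]
tool_rot: [3.136, 0.016, 3.062]
force: [2.3, -0.2, 2.1]
width: 17.8
bed angle 81.7 radius 42.1 z 61.1 w 17.8 F [ 2.3 -0.2  2.1] yaw 175.4
[[0.35, 0.0], [0.34, -0.09], [0.3, -0.17]]
clock: 8.08
eef_pos: [518.8, 327.8, 61.3]
tool_rot: [3.128, 0.045, 3.06]
force: [13.1, 1.4, -9.1]
width: 17.4
bed angle 87.4 radius 41.7 z 61.3 w 17.4 F [13.1  1.4 -9.1] yaw 175.3
[[0.35, -0.03], [0.33, -0.12], [0.28, -0.2]]
top 544 [ 85.   86.  113.9 142.3 162.6]
scene 468 [  7.8  84.1 107.1 140.2 150.8]
```

```bash
python3 -m crank '[[[0,0,0,0,0,0],[0,0,0,0,0,0],[0,0,0,0,0,0],[0,0,0,0,0,0],[0,0,0,0,0,0],[0,0,0,0,0,0]]]' -1
python3 -m crank '[[[0,0,-0.4,0,0,0],[0,0,-0.6,0,0,0],[0,0,-0.8,0,0,0],[0,0,-0.6,0,0,0],[0,0,-0.2,0,0,0],[0,0,0,0,0,0]]]'
python3 to.py 580.3 157 125 176.15
python3 - <<'E'
from h import *
p=shot('top','top1'); c=p['color'].astype(int); g=c.sum(2)
def fit(mask,z,nm):
    n,l,st,_=cv2.connectedComponentsWithStats(mask.astype(np.uint8),connectivity=4); k=1+np.argmax(st[1:,4])
    v,u=np.nonzero(l==k); Q=np.array([world(p,a,b,z=z) for a,b in zip(u,v)]); r=cv2.minAreaRect(Q[:,:2].astype(np.float32)); print(nm,st[k],np.round(r[0],1),np.round(r[1],1),round(r[2],2))
m=np.zeros((480,640),bool); m[180:340,405:520]=1; fit((g<130)&m,4,'mat')
m=np.zeros((480,640),bool); m[180:340,300:420]=1; fit((g>480)&m,14,'box')
print(g[260,400:520:6],g[260,300:420:6])
E
```

```text
clock: 8.68
eef_pos: [511.2, 325.4, 59.4]
tool_rot: [3.134, 0.035, 3.061]
force: [0.4, -0.1, 0.2]
width: 85.5
clock: 9.18
eef_pos: [505.5, 325.0, 142.6]
tool_rot: [3.136, 0.031, 3.063]
force: [0.3, -0.2, 0.3]
width: 85.8
pos [505.5 325.  142.6] rpy [179.7   1.7 175.5] w 85.8 t 9.2
shift/30 present axes [-2.91 -5.39  0.64] target axes [-2.86 -5.42  0.59] turn/6 [ 0.06  0.29 -0.11]
mat [ 421  211   72  110 7565] [ 506.6 -323.6] [149.2 234.9] 88.45
box [ 326  207   66   64 3561] [ 567.4 -114.9] [137.4 136.6] 89.9
[380 391 379 370 105 108 106 107 106 111 106 101 106 105 110 116 373 381
 375 377] [385 376 386 366 321 550 550 549 522 321 322 383 553 548 548 552 213 376
 371 377]
```

Run:
```python
from h import *
p=ctrl.get_image('top'); 
for f in ('top0','top1'):
  g=cv2.imread(f'pics/{f}.png').astype(int).sum(2)
  for nm,th,c0,c1,z in (('mat',lambda g:g<160,405,520,4),('box',lambda g:g>460,300,404,14)):
    m=np.zeros((480,640),bool); m[180:340,c0:c1]=1
    n,l,st,_=cv2.connectedComponentsWithStats((th(g)&m).astype(np.uint8),connectivity=4); k=1+np.argmax(st[1:,4])
    b=cv2.boxPoints(cv2.minAreaRect(np.argwhere(l==k)[:,::-1].astype(np.float32)))
    Q=np.array([world(p,*q,z=z) for q in b])[:,:2]; print(f,nm,np.round(b).tolist(),np.round(Q).tolist(),'c',np.round(Q.mean(0),1))
K=p['camera_matrix'];print(np.round(p['R'],3).tolist())
P=sel(cloud(p),[420,220,74],[620,360,90]); print('knob',np.round(rect(P)[0],1))
```

```text
top0 mat [[420.0, 211.0], [490.0, 209.0], [493.0, 319.0], [423.0, 321.0]] [[626.0, -251.0], [626.0, -403.0], [389.0, -397.0], [388.0, -248.0]] c [ 507.3 -324.4]
top0 box [[326.0, 208.0], [390.0, 207.0], [393.0, 308.0], [328.0, 310.0]] [[636.0, -46.0], [635.0, -185.0], [418.0, -183.0], [418.0, -46.0]] c [ 526.9 -115. ]
top1 mat [[420.0, 211.0], [491.0, 210.0], [493.0, 320.0], [422.0, 321.0]] [[626.0, -252.0], [624.0, -405.0], [387.0, -396.0], [388.0, -245.0]] c [ 506.5 -324.5]
top1 box [[326.0, 208.0], [390.0, 207.0], [391.0, 270.0], [327.0, 272.0]] [[636.0, -46.0], [636.0, -185.0], [499.0, -183.0], [499.0, -46.0]] c [ 567.3 -115. ]
[[-0.024, -0.999, -0.021], [-0.995, 0.026, -0.096], [0.096, 0.018, -0.995]]
knob [516.1 318. ]
```

```bash
python3 -m crank '[[[-0.3,-0.5,0.05,0.06,0.29,-0.11],[-0.4,-0.7,0.05,0,0,0],[-0.4,-0.7,0.05,0,0,0],[-0.4,-0.7,0.05,0,0,0],[-0.4,-0.7,0.05,0,0,0],[-0.35,-0.7,0.05,0,0,0],[-0.3,-0.6,0.05,0,0,0],[-0.2,-0.4,0.05,0,0,0],[-0.1,-0.2,0,0,0,0],[0,0,0,0,0,0],[0,0,0,0,0,0]]]'
python3 to.py 580.3 157 125 176.15
python3 - <<'E'
from h import *
p=shot('wrist','w2'); W=cloud(p)
for lo,hi,nm in (([470,145,56],[500,180,69],'dow-'),([655,130,56],[700,170,69],'dow+'),([540,130,73],[620,190,84],'handle'),([470,90,44.5],[700,222,52],'plate')):
    P=sel(W,lo,hi)
    if len(P)>4: print(nm,len(P),np.round(np.median(P,0),1),np.round(rect(P)[0],1),np.round(rect(P)[1],1),np.round(rect(P)[2],1))
E
```

```text
clock: 10.2
eef_pos: [573.9, 155.5, 113.9]
tool_rot: [-3.131, -0.026, 3.08]
force: [-0.0, 0.3, 0.4]
width: 85.6
pos [573.9 155.5 113.9] rpy [-179.4   -1.5  176.5] w 85.6 t 10.2
shift/30 present axes [-0.2   0.06 -0.37] target axes [-0.21  0.06 -0.37] turn/6 [-0.1  -0.25  0.05]
dow- 240 [489.3 164.3  63.5] [488.9 164.4] [7.2 7.9] 86.3
handle 3202 [578.1 158.4  77.5] [580.  158.4] [14.  59.6] 86.3
plate 35363 [546.3 159.5  47.7] [580.4 158.4] [120.8 205.9] 86.2
```

```bash
python3 -m crank '[[[-0.2,0.07,0,-0.1,-0.25,0.05],[0,0,0.3,0,0,0],[0,0,0.4,0,0,0],[0,0,0.4,0,0,0],[0,0,0.3,0,0,0],[0,0,0.2,0,0,0],[0,0,0,0,0,0],[0,0,0,0,0,0]]]'
python3 to.py 580.2 157.3 53 176.15
```

```text
clock: 10.92
eef_pos: [575.7, 167.0, 60.4]
tool_rot: [3.138, -0.004, 3.088]
force: [0.4, -0.2, 1.5]
width: 85.7
pos [575.7 167.   60.4] rpy [179.8  -0.2 176.9] w 85.7 t 10.9
shift/30 present axes [-0.17 -0.32  0.25] target axes [-0.17 -0.31  0.25] turn/6 [ 0.03 -0.04  0.13]
```

```bash
python3 -m crank '[[[-0.16,-0.31,0,0.03,-0.04,0.13],[0,0,0.1,0,0,0],[0,0,0.08,0,0,0],[0,0,0,0,0,0],[0,0,0,0,0,0],[0,0,0,0,0,0]]]'
python3 to.py 580.2 157.3 53 176.15
```

```text
clock: 11.42
eef_pos: [581.8, 155.8, 55.7]
tool_rot: [3.141, 0.003, 3.071]
force: [-0.1, 1.1, 0.0]
width: 85.8
pos [581.8 155.8  55.7] rpy [180.    0.2 176. ] w 85.8 t 11.4
shift/30 present axes [0.06 0.05 0.09] target axes [0.06 0.05 0.09] turn/6 [ 0.    0.03 -0.03]
```

```bash
python3 -m crank '[[[0.04,0.04,0.08,0,0.03,-0.03],[0,0,0,0,0,0],[0,0,0,0,0,0]]]'
python3 to.py 580.2 157.3 53 176.15
python3 -m crank '[[[0,0,0,0,0,0],[0,0,0,0,0,0],[0,0,0,0,0,0],[0,0,0,0,0,0],[0,0,0,0,0,0],[0,0,0,0,0,0],[0,0,0,0,0,0],[0,0,0,0,0,0],[0,0,0,0,0,0],[0,0,0,0,0,0]]]' 1
python3 to.py 580.2 157.3 53 176.15
```

```text
clock: 11.67
eef_pos: [580.9, 157.5, 53.6]
tool_rot: [3.141, 0.0, 3.075]
force: [0.2, 0.9, -0.1]
width: 85.4
pos [580.9 157.5  53.6] rpy [179.9   0.  176.2] w 85.4 t 11.7
shift/30 present axes [ 0.02 -0.01  0.02] target axes [ 0.02 -0.01  0.02] turn/6 [0.01 0.   0.  ]
clock: 12.5
eef_pos: [580.8, 158.1, 53.9]
tool_rot: [3.14, 0.0, 3.075]
force: [-0.4, 0.7, 0.1]
width: 12.8
pos [580.8 158.1  53.9] rpy [179.9   0.  176.2] w 12.8 t 12.5
shift/30 present axes [ 0.02 -0.03  0.03] target axes [ 0.02 -0.03  0.03] turn/6 [0.01 0.   0.01]
```

Gripped (12.8, handle 14). Lift slowly, straight up.

```bash
python3 -m crank '[[[0,0,-0.1,0,0,0],[0,0,-0.15,0,0,0],[0,0,-0.15,0,0,0],[0,0,-0.15,0,0,0],[0,0,-0.15,0,0,0],[0,0,-0.15,0,0,0],[0,0,-0.15,0,0,0]]]'
python3 to.py 580.8 158.1 123 176.15
```

```text
clock: 13.08
eef_pos: [579.2, 157.3, 83.0]
tool_rot: [-3.141, -0.004, 3.075]
force: [-0.2, -0.3, -6.4]
width: 12.7
pos [579.2 157.3  83. ] rpy [-180.    -0.2  176.2] w 12.7 t 13.1
shift/30 present axes [-0.05  0.03 -1.33] target axes [-0.05  0.03 -1.33] turn/6 [-0.   -0.04  0.01]
```

```bash
python3 -m crank '[[[0,0,-0.3,0,-0.04,0],[0,0,-0.4,0,0,0],[0,0,-0.4,0,0,0],[0,0,-0.2,0,0,0],[0,0,0,0,0,0],[0,0,0,0,0,0]]]'
python3 to.py 507 -324 125 178.5
```

```text
clock: 13.58
eef_pos: [575.9, 156.3, 126.8]
tool_rot: [-3.139, -0.004, 3.075]
force: [0.3, -0.1, -6.6]
width: 12.5
pos [575.9 156.3 126.8] rpy [-179.9   -0.2  176.2] w 12.5 t 13.6
shift/30 present axes [  1.23 -16.13   0.1 ] target axes [  1.88 -16.06   0.06] turn/6 [-0.02 -0.04 -0.38]
```

```bash
python3 -m crank '[[[0.03,-0.2,0,0,0,-0.1],[0.05,-0.4,0,0,0,-0.1],[0.08,-0.6,0,0,0,-0.1],[0.08,-0.7,0,0,0,-0.08],[0.08,-0.7,0,0,0,0],[0.08,-0.7,0,0,0,0],[0.08,-0.7,0,0,0,0],[0.08,-0.7,0,0,0,0],[0.08,-0.7,0,0,0,0],[0.08,-0.7,0,0,0,0],[0.08,-0.7,0,0,0,0],[0.08,-0.7,0,0,0,0]]]'
python3 to.py 507 -324 125 178.5
python3 -m crank '[[[0.08,-0.7,0,0,0,0],[0.08,-0.7,0,0,0,0],[0.08,-0.7,0,0,0,0],[0.08,-0.7,0,0,0,0],[0.08,-0.7,0,0,0,0],[0.08,-0.7,0,0,0,0],[0.08,-0.7,0,0,0,0],[0.08,-0.6,0,0,0,0],[0.08,-0.5,0,0,0,0],[0.08,-0.4,0,0,0,0]]]'
python3 to.py 507 -324 125 178.5
```

```text
clock: 14.58
eef_pos: [532.9, -83.6, 120.9]
tool_rot: [-3.137, -0.019, 3.129]
force: [-0.1, -0.7, -5.8]
width: 12.8
pos [532.9 -83.6 120.9] rpy [-179.8   -1.1  179.3] w 12.8 t 14.6
shift/30 present axes [ 0.76 -8.02 -0.09] target axes [ 0.65 -8.03 -0.14] turn/6 [-0.04 -0.18  0.13]
clock: 15.42
eef_pos: [487.6, -299.9, 116.6]
tool_rot: [-3.134, -0.037, 3.12]
force: [0.6, -0.5, -5.3]
width: 12.8
pos [ 487.6 -299.9  116.6] rpy [-179.5   -2.1  178.7] w 12.8 t 15.4
shift/30 present axes [-0.65 -0.79 -0.3 ] target axes [-0.67 -0.79 -0.28] turn/6 [-0.08 -0.36  0.04]
```

```bash
python3 -m crank '[[[-0.3,-0.3,0,-0.04,-0.18,0.04],[-0.3,-0.2,0,-0.04,-0.18,0],[0,0,0,0,0,0],[0,0,0,0,0,0],[0,0,0,0,0,0],[0,0,0,0,0,0]]]'
python3 to.py 507 -324 125 178.5
python3 - <<'E'
from h import *
p=shot('wrist','w3'); W=cloud(p); z=W[...,2]; print(np.nanpercentile(z,[5,50,95]))
p=shot('top','top2'); W=cloud(p); s=ctrl.read_state()['eef_pos'][2]
P=sel(W,[380,-420,s-54+48-12],[640,-200,s-54+48+12]); print('plate',len(P),rect(P),np.median(P,0))
p=shot('scene','sc2'); W=cloud(p)
P=sel(W,[380,-420,s-54+48-12],[640,-200,s-54+48+6]); print('plate',len(P),rect(P),np.median(P,0))
E
python3 -c "
import cv2
a=cv2.imread('pics/sc2.png')[150:450,20:420];b=cv2.imread('pics/w3.png')[::1,::1]
cv2.imwrite('pics/m3.png',cv2.hconcat([a,cv2.resize(b,(400,300))]))"
```

```text
clock: 15.92
eef_pos: [501.4, -321.0, 113.6]
tool_rot: [3.14, -0.001, 3.109]
force: [0.1, 0.7, -5.8]
width: 13.1
pos [ 501.4 -321.   113.6] rpy [ 1.799e+02 -1.000e-01  1.781e+02] w 13.1 t 15.9
shift/30 present axes [-0.19 -0.09 -0.38] target axes [-0.19 -0.09 -0.38] turn/6 [ 0.01 -0.01 -0.06]
[ -1.05116681  13.99779807 198.98553805]
plate 2776 ((501.2554626464844, -321.3473205566406), (122.20298767089844, 206.69329833984375), 88.20002746582031) [ 483.59901663 -314.3673377   108.09158235]
plate 4926 ((501.01959228515625, -321.7843017578125), (120.75468444824219, 209.70526123046875), 88.2564926147461) [ 551.62286891 -331.13918994  108.17620028]
```

View pics/m3.png

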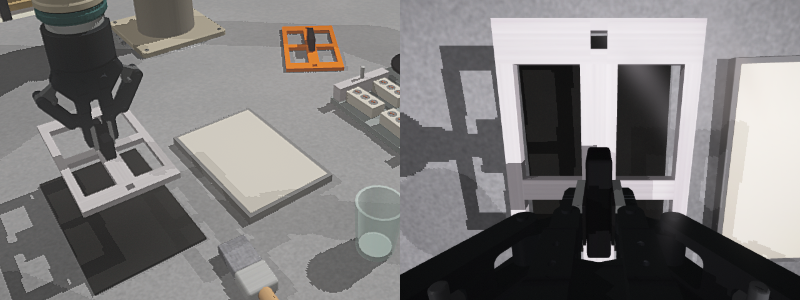

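```bash
python3 -m crank '[[[-0.19,-0.09,0.2,0,0,-0.05],[0,0,0.4,0,0,0],[0,0,0.4,0,0,0],[0,0,0.4,0,0,0],[0,0,0.4,0,0,0],[0,0,0.3,0,0,0],[0,0,0.2,0,0,0],[0,0,0,0,0,0],[0,0,0,0,0,0],[0,0,0,0,0,0]]]'
python3 to.py 506.8 -324 18 178.4
```

```text
clock: 16.9
eef_pos: [509.9, -321.3, 36.6]
tool_rot: [3.139, -0.001, 3.121]
force: [-1.1, 0.2, -5.7]
width: 13.1
pos [ 509.9 -321.3   36.6] rpy [ 1.799e+02 -1.000e-01  1.788e+02] w 13.1 t 16.9
shift/30 present axes [ 0.1  -0.09  0.62] target axes [ 0.1  -0.09  0.62] turn/6 [ 0.02 -0.01  0.07]
```

```bash
python3 -m crank '[[[0.09,-0.09,0.05,0.02,0,0.06],[0,0,0.1,0,0,0],[0,0,0.1,0,0,0],[0,0,0.1,0,0,0],[0,0,0.07,0,0,0],[0,0,0,0,0,0],[0,0,0,0,0,0]]]'
python3 to.py 506.8 -324 18 178.4
```

```text
clock: 17.48
eef_pos: [508.5, -325.7, 25.2]
tool_rot: [-3.139, 0.003, 3.113]
force: [-0.1, 0.0, -5.7]
width: 13.2
pos [ 508.5 -325.7   25.2] rpy [-179.9    0.2  178.4] w 13.2 t 17.5
shift/30 present axes [0.06 0.06 0.24] target axes [0.06 0.05 0.24] turn/6 [-0.02  0.03 -0.01]
```

```bash
python3 -m crank '[[[0.05,0.05,0.05,-0.02,0.03,0],[0,0,0.06,0,0,0],[0,0,0.06,0,0,0],[0,0,0.05,0,0,0],[0,0,0.03,0,0,0],[0,0,0,0,0,0],[0,0,0,0,0,0]]]'
python3 to.py 506.8 -324 18 178.4
```

```text
clock: 18.07
eef_pos: [507.5, -324.0, 18.0]
tool_rot: [-3.141, 0.001, 3.113]
force: [0.0, -0.4, -5.1]
width: 12.9
pos [ 507.5 -324.    18. ] rpy [-1.800e+02  1.000e-01  1.784e+02] w 12.9 t 18.1
shift/30 present axes [0.02 0.   0.  ] target axes [0.02 0.   0.  ] turn/6 [-0.01  0.01 -0.  ]
```

```bash
python3 -m crank '[[[0,0,0.04,0,0,0],[0,0,0.03,0,0,0],[0,0,0.02,0,0,0],[0,0,0,0,0,0]]]'
python3 -m crank '[[[0,0,0,0,0,0],[0,0,0,0,0,0],[0,0,0,0,0,0],[0,0,0,0,0,0],[0,0,0,0,0,0],[0,0,0,0,0,0],[0,0,0,0,0,0],[0,0,0,0,0,0]]]' -1
python3 -m crank '[[[0,0,-0.3,0,0,0],[0,0,-0.6,0,0,0],[0,0,-0.8,0,0,0],[0,0,-0.8,0,0,0],[0,0,-0.6,0,0,0],[0,0,-0.3,0,0,0],[0,0,0,0,0,0],[0,0,0,0,0,0]]]'
python3 to.py 580.2 157.3 130 176.15
```

```text
clock: 18.4
eef_pos: [507.5, -324.0, 18.0]
tool_rot: [-3.14, 0.001, 3.113]
force: [-0.8, 0.6, -5.4]
width: 12.8
clock: 19.07
eef_pos: [511.1, -326.0, 19.4]
tool_rot: [-3.137, 0.008, 3.113]
force: [-0.1, -0.4, -0.8]
width: 85.2
clock: 19.73
eef_pos: [509.5, -324.9, 128.0]
tool_rot: [-3.137, 0.007, 3.114]
force: [-0.3, 0.3, -0.2]
width: 85.4
pos [ 509.5 -324.9  128. ] rpy [-179.8    0.4  178.4] w 85.4 t 19.7
shift/30 present axes [-1.9  16.13 -0.12] target axes [-1.27 16.19 -0.07] turn/6 [-0.04  0.07  0.37]
```

```bash
python3 - <<'E'
from h import *
A=np.array([580.3,157.0]);ex=np.array([.9977,-.0671]);ey=np.array([.0671,.9977])
for n in ('top','scene'):
    p=shot(n,n+'3'); W=cloud(p)
    P=sel(W,[370,-430,9],[650,-220,15.5]); print(n,'plate',len(P),np.round(rect(P)[0],1),np.round(rect(P)[1],1),round(rect(P)[2],1),np.median(P[:,2]))
    P=sel(W,[440,220,74],[620,360,90]); print('knob',np.round(rect(P)[0],1))
    for i,(x,y) in enumerate(((-42.5,-29),(42.5,-29),(-42.5,29),(42.5,29))):
        c=A+x*ex+y*ey; P=sel(W,[c[0]-48,c[1]-26,29],[c[0]+48,c[1]+26,37]); print(i,np.round(c,1),len(P),np.round(rect(P)[0],1),np.round(rect(P)[1],1),round(rect(P)[2],1))
    P=sel(W,[380,-215,11],[680,-20,18]); 
    if n=='top': print('box',len(P),np.round(rect(P)[0],1),np.round(rect(P)[1],1),round(rect(P)[2],1))
E
python3 -c "
import cv2
a=cv2.imread('pics/top3.png')[170:340,130:520]
cv2.imwrite('pics/top3c.png',cv2.resize(a,None,fx=2,fy=2))"
```

```text
top plate 2149 [ 506.9 -321.4] [242.1 153.3] 2.0 12.195422701048471
knob [516.9 326.6]
0 [536.  130.9] 394 [529.1 132.8] [78.4 44.2] 3.2
1 [620.8 125.2] 405 [628.2 128.8] [51.4 81.4] 84.7
2 [539.8 188.8] 401 [539.1 192.4] [95.7 40.5] 2.8
3 [624.6 183.1] 408 [630.  183.8] [49.4 84.3] 87.5
box 6069 [ 543.9 -127.3] [175. 264.] 90.0
scene plate 4936 [ 506. -325.] [120.5 211.3] 88.5 12.610820543277455
knob [516.  325.1]
0 [536.  130.9] 500 [530.4 128.8] [52.  78.8] 86.9
1 [620.8 125.2] 458 [619.7 124.5] [32.2 68. ] 83.7
2 [539.8 188.8] 455 [542.  188.9] [91.3 51.7] 0.1
3 [624.6 183.1] 414 [621.8 184.2] [33.4 69.9] 84.4
```

View pics/top3c.png

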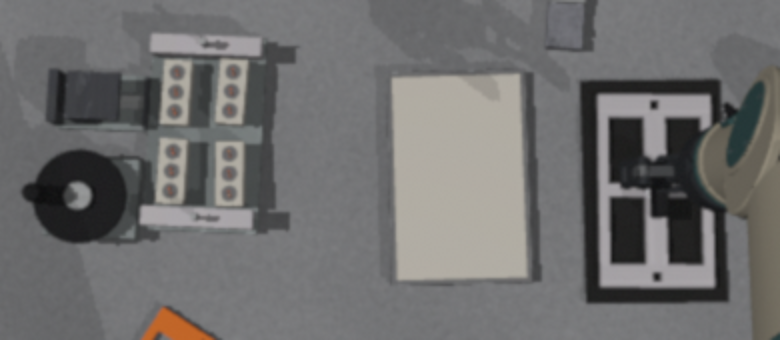

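```bash
cat >> h.py <<'E'
def white(p,zlo,zhi,z,box,thr=430,amin=150):
    """bright patches with depth height zlo..zhi inside world box -> centre, size, yaw (long side)"""
    W=cloud(p); g=p['color'].astype(int).sum(2); x0,x1,y0,y1=box
    m=(g>thr)&(W[...,2]>zlo)&(W[...,2]<zhi)&(W[...,0]>x0)&(W[...,0]<x1)&(W[...,1]>y0)&(W[...,1]<y1)
    m=cv2.morphologyEx(m.astype(np.uint8),cv2.MORPH_CLOSE,np.ones((3,3)))
    n,l,st,_=cv2.connectedComponentsWithStats(m,connectivity=4); out=[]
    for k in range(1,n):
        if st[k,4]<amin: continue
        v,u=np.nonzero(l==k); Q=np.array([world(p,a,b,z=z)[:2] for a,b in zip(u,v)],np.float32); r=cv2.minAreaRect(Q)
        (a,b),t=r[1],r[2]; yaw=t if a>b else t+90; yaw=(yaw+90)%180-90
        out.append((np.round(r[0],1).tolist(),np.round(sorted(r[1]),1).tolist(),round(yaw,1)))
    return out
E
python3 - <<'E'
from h import *
for n in ('top','scene'):
    p=shot(n)
    for o in white(p,27,38,34,(470,690,90,225)): print(n,o)
    for o in white(p,9,19,14,(380,700,-230,0)): print(n,'box',o)
E
```

```text
top ([623.5, 185.0], [28.0, 68.2], -4.4)
top ([622.5, 125.9], [28.5, 68.1], -6.0)
top ([527.6, 194.9], [51.1, 91.4], -1.4)
top ([534.4, 128.8], [27.7, 65.9], -1.4)
top box ([526.9, -114.8], [137.5, 217.5], -0.0)
scene ([537.0, 190.8], [29.8, 69.5], -5.7)
scene ([532.6, 129.3], [28.9, 69.9], -1.5)
scene ([620.5, 185.4], [29.3, 68.5], -5.3)
scene ([619.0, 123.7], [33.6, 66.7], -5.6)
scene box ([522.4, -113.7], [140.4, 223.7], 0.1)
```

```bash
python3 -m crank '[[[-0.02,0.3,0,-0.04,0.07,0],[-0.04,0.6,0,0,0,0],[-0.06,0.9,0,0,0,0.1],[-0.06,1,0,0,0,0.1],[-0.06,1,0,0,0,0.1],[-0.06,1,0,0,0,0.1],[-0.06,1,0,0,0,0],[-0.06,1,0,0,0,0],[-0.06,1,0,0,0,0],[-0.06,1,0,0,0,0],[-0.06,1,0,0,0,0],[-0.06,1,0,0,0,0]]]' -0.15
python3 to.py 536 131 130 176.15
```

```text
clock: 20.93
eef_pos: [541.8, 10.4, 115.6]
tool_rot: [3.139, -0.027, 3.056]
force: [0.3, 0.5, 0.6]
width: 49.1
pos [541.8  10.4 115.6] rpy [179.8  -1.5 175.1] w 49.1 t 20.9
shift/30 present axes [ 0.55  3.99 -0.45] target axes [ 0.46  4.   -0.48] turn/6 [ 0.03 -0.26 -0.17]
```

```bash
python3 -m crank '[[[0.25,0.9,-0.1,0.03,-0.13,-0.3],[0.25,0.9,-0.1,0,-0.13,-0.25],[0.1,0.8,-0.1,0,0,0],[0.02,0.6,0,0,0,0],[0,0.3,0,0,0,0],[0,0.1,0,0,0,0],[0,0,0,0,0,0],[0,0,0,0,0,0]]]' -0.1
python3 to.py 533.5 129 110 178.5
python3 - <<'E'
from h import *
p=shot('wrist','w4')
for o in white(p,27,38,34,(470,690,85,225),amin=300): print(o)
E
```

```text
clock: 21.6
eef_pos: [521.9, 138.6, 120.0]
tool_rot: [3.137, -0.01, 3.134]
force: [0.5, -1.4, 0.5]
width: 46.8
pos [521.9 138.6 120. ] rpy [179.7  -0.6 179.6] w 46.8 t 21.6
shift/30 present axes [-0.39 -0.32  0.33] target axes [-0.39 -0.31  0.33] turn/6 [ 0.04 -0.1   0.18]
([534.3, 129.8], [29.5, 69.0], -1.0)
([538.5, 190.9], [29.1, 69.1], -4.5)
([613.8, 127.2], [29.4, 53.3], -6.0)
([611.9, 179.3], [19.3, 50.0], 1.4)
```

View pics/w4.png

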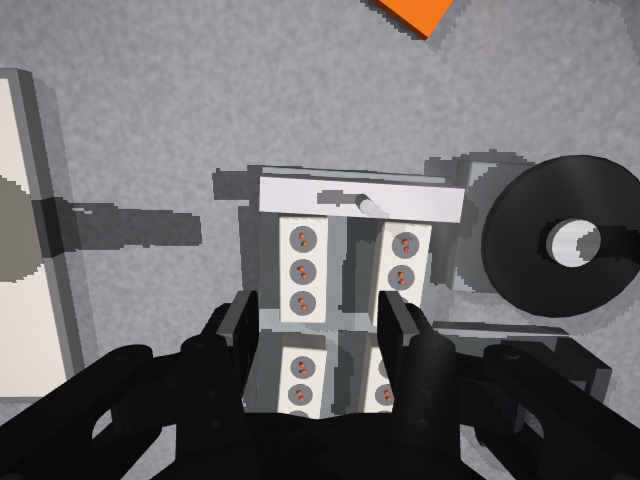

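```bash
python3 -m crank '[[[-0.38,-0.3,0,0.04,-0.1,0.15],[0,0,0,0,0,0],[0,0,0,0,0,0],[0,0,0,0,0,0]]]'
python3 to.py 533.8 129 60 178.6
python3 -m crank '[[[0,0,0.3,0,0,0],[0,0,0.4,0,0,0],[0,0,0.4,0,0,0],[0,0,0.3,0,0,0],[0,0,0.2,0,0,0],[0,0,0,0,0,0],[0,0,0,0,0,0],[0,0,0,0,0,0]]]'
python3 to.py 533.8 129 17 178.6
```

```text
clock: 21.98
eef_pos: [535.6, 121.9, 119.4]
tool_rot: [-3.138, 0.001, 3.107]
force: [0.4, -0.2, -0.3]
width: 46.9
pos [535.6 121.9 119.4] rpy [-1.798e+02  1.000e-01  1.780e+02] w 46.9 t 22.0
shift/30 present axes [0.07 0.24 1.98] target axes [0.06 0.24 1.98] turn/6 [-0.03  0.01 -0.1 ]
clock: 22.65
eef_pos: [535.7, 119.7, 67.3]
tool_rot: [-3.138, 0.001, 3.104]
force: [-0.4, 0.2, 0.4]
width: 47.1
pos [535.7 119.7  67.3] rpy [-179.8    0.   177.8] w 47.1 t 22.6
shift/30 present axes [0.08 0.31 1.67] target axes [0.07 0.31 1.68] turn/6 [-0.04  0.01 -0.13]
```

```bash
python3 -m crank '[[[0.06,0.29,0.2,-0.04,0,-0.12],[0,0,0.3,0,0,0],[0,0,0.2,0,0,0],[0,0,0,0,0,0],[0,0,0,0,0,0],[0,0,0,0,0,0]]]'
python3 to.py 533.8 129 17 178.6
```

```text
clock: 23.15
eef_pos: [534.9, 130.4, 45.0]
tool_rot: [3.139, 0.003, 3.119]
force: [0.6, -0.8, 0.3]
width: 46.8
pos [534.9 130.4  45. ] rpy [179.9   0.2 178.7] w 46.8 t 23.1
shift/30 present axes [ 0.04 -0.05  0.93] target axes [ 0.03 -0.05  0.93] turn/6 [0.02 0.03 0.02]
```

```bash
python3 -m crank '[[[0.03,-0.04,0.15,0,0.03,0.02],[0,0,0.2,0,0,0],[0,0,0.2,0,0,0],[0,0,0.2,0,0,0],[0,0,0.1,0,0,0],[0,0,0,0,0,0],[0,0,0,0,0,0]]]'
python3 to.py 533.8 129 17 178.6
```

```text
clock: 23.73
eef_pos: [534.2, 128.6, 16.8]
tool_rot: [3.14, -0.0, 3.116]
force: [-0.8, 0.3, -0.4]
width: 47.1
pos [534.2 128.6  16.8] rpy [179.9  -0.  178.5] w 47.1 t 23.7
shift/30 present axes [ 0.01  0.01 -0.01] target axes [ 0.01  0.01 -0.01] turn/6 [ 0.02 -0.   -0.02]
```

```bash
python3 -m crank '[[[0,0,0,0,0,0],[0,0,0,0,0,0],[0,0,0,0,0,0],[0,0,0,0,0,0],[0,0,0,0,0,0],[0,0,0,0,0,0],[0,0,0,0,0,0]]]' 1
python3 -m crank '[[[0,0,-0.2,0,0,0],[0,0,-0.4,0,0,0],[0,0,-0.6,0,0,0],[0,0,-0.7,0,0,0],[0,0,-0.5,0,0,0],[0,0,-0.2,0,0,0],[0,0,0,0,0,0]]]'
python3 to.py 475 -149 100 180
```

```text
clock: 24.32
eef_pos: [534.4, 128.7, 17.5]
tool_rot: [3.139, 0.001, 3.116]
force: [0.3, 0.0, -1.1]
width: 28.6
clock: 24.9
eef_pos: [533.8, 128.4, 102.4]
tool_rot: [3.14, 0.0, 3.116]
force: [0.2, 0.3, -1.5]
width: 28.8
pos [533.8 128.4 102.4] rpy [179.9   0.  178.5] w 28.8 t 24.9
shift/30 present axes [ 1.72 -9.29  0.06] target axes [ 1.96 -9.25  0.08] turn/6 [ 0.02  0.   -0.25]
```

```bash
python3 -m crank '[[[0.1,-0.3,0,0,0,-0.1],[0.16,-0.6,0,0,0,-0.1],[0.16,-0.9,0,0,0,-0.05],[0.16,-0.95,-0.03,0,0,0],[0.16,-0.95,-0.03,0,0,0],[0.16,-0.95,-0.03,0,0,0],[0.16,-0.95,-0.03,0,0,0],[0.16,-0.95,-0.03,0,0,0],[0.16,-0.95,-0.03,0,0,0],[0.16,-0.8,-0.03,0,0,0],[0.1,-0.4,0,0,0,0],[0.05,-0.2,0,0,0,0]]]'
python3 -m crank '[[[0,0,0,0,0,0],[0,0,0,0,0,0],[0,0,0,0,0,0]]]'
python3 to.py 475 -149 60 180
python3 - <<'E'
from h import *
p=shot('scene')
for o in white(p,9,19,14,(380,700,-230,30)): print('box',o)
p=shot('top')
for o in white(p,9,19,14,(380,700,-230,30)): print('box',o)
E
```

```text
clock: 25.9
eef_pos: [471.5, -153.1, 100.3]
tool_rot: [3.137, -0.015, -3.13]
force: [-0.1, -0.3, -1.1]
width: 28.4
clock: 26.15
eef_pos: [468.8, -154.5, 98.8]
tool_rot: [3.137, -0.019, -3.133]
force: [-0.4, -0.2, 0.2]
width: 28.4
pos [ 468.8 -154.5   98.8] rpy [ 179.7   -1.1 -179.5] w 28.4 t 26.1
shift/30 present axes [-0.23  0.17  1.29] target axes [-0.21  0.18  1.29] turn/6 [ 0.05 -0.18  0.08]
box ([551.9, -136.1], [140.2, 228.3], 0.0)
box ([679.2, -221.5], [15.4, 36.7], -4.5)
box ([554.1, -137.0], [137.6, 217.6], -0.2)
```

```bash
python3 -m crank '[[[-0.5,-0.25,0.1,0.03,-0.1,0.08],[-0.5,-0.25,0.3,0.02,-0.08,0],[0,0,0.3,0,0,0],[0,0,0.3,0,0,0],[0,0,0.2,0,0,0],[0,0,0,0,0,0],[0,0,0,0,0,0],[0,0,0,0,0,0]]]'
python3 to.py 502 -172 21 180
```

```text
clock: 26.92
eef_pos: [498.9, -159.8, 59.8]
tool_rot: [3.138, -0.003, -3.127]
force: [0.1, 0.8, -0.9]
width: 28.9
pos [ 498.9 -159.8   59.8] rpy [ 179.8   -0.2 -179.1] w 28.9 t 26.9
shift/30 present axes [-0.1  -0.41  1.29] target axes [-0.1  -0.41  1.29] turn/6 [ 0.04 -0.03  0.14]
```

```bash
python3 -m crank '[[[-0.1,-0.35,0.2,0.03,-0.03,0.14],[0,0,0.3,0,0,0],[0,0,0.3,0,0,0],[0,0,0.2,0,0,0],[0,0,0,0,0,0],[0,0,0,0,0,0],[0,0,0,0,0,0]]]'
python3 to.py 502 -172 20 180
python3 - <<'E'
from h import *
p=shot('top','t5')
for o in white(p,9,19,14,(380,700,-230,30)): print('box',o)
E
```

```text
clock: 27.5
eef_pos: [501.8, -171.8, 26.8]
tool_rot: [-3.141, 0.0, 3.139]
force: [-0.2, -0.2, -1.2]
width: 28.9
pos [ 501.8 -171.8   26.8] rpy [-180.     0.   179.9] w 28.9 t 27.5
shift/30 present axes [-0.01 -0.01  0.23] target axes [-0.01 -0.01  0.23] turn/6 [-0.    0.   -0.02]
box ([554.1, -137.1], [137.3, 217.6], -0.3)
```

```bash
python3 -m crank '[[[0,0,0.1,0,0,0],[0,0,0.1,0,0,0],[0,0,0.05,0,0,0],[0,0,0,0,0,0],[0,0,0,0,0,0]]]'
python3 -m crank '[[[0,0,0,0,0,0],[0,0,0,0,0,0],[0,0,0,0,0,0],[0,0,0,0,0,0],[0,0,0,0,0,0]]]' -0.1
python3 -m crank '[[[0,0,-0.2,0,0,0],[0,0,-0.4,0,0,0],[0,0,-0.6,0,0,0],[0,0,-0.7,0,0,0],[0,0,-0.6,0,0,0],[0,0,-0.3,0,0,0],[0,0,0,0,0,0]]]'
python3 to.py 620.7 124.8 110 174.2
```

```text
clock: 27.97
eef_pos: [502.6, -171.7, 19.5]
tool_rot: [-3.141, 0.002, 3.14]
force: [0.2, 0.1, -0.5]
width: 28.4
clock: 28.38
eef_pos: [503.3, -171.8, 20.2]
tool_rot: [-3.141, 0.004, 3.14]
force: [-0.2, 0.4, 0.0]
width: 46.7
clock: 28.97
eef_pos: [502.2, -171.4, 109.0]
tool_rot: [-3.141, 0.002, 3.14]
force: [-0.7, -0.3, 0.1]
width: 46.9
pos [ 502.2 -171.4  109. ] rpy [-1.800e+02  1.000e-01  1.799e+02] w 46.9 t 29.0
shift/30 present axes [-3.94  9.88 -0.03] target axes [-2.93 10.22 -0.03] turn/6 [-0.    0.02  0.95]
```

```bash
python3 -m crank '[[[-0.1,0.3,0,0,0,0.2],[-0.25,0.6,0,0,0,0.25],[-0.32,0.95,0,0,0,0.25],[-0.32,0.95,0,0,0,0.25],[-0.32,0.95,0,0,0,0],[-0.32,0.95,-0.03,0,0,0],[-0.32,0.95,-0.03,0,0,0],[-0.32,0.95,-0.03,0,0,0],[-0.32,0.95,-0.03,0,0,0],[-0.32,0.95,-0.03,0,0,0],[-0.2,0.7,0,0,0,0],[-0.1,0.4,0,0,0,0]]]'
python3 -m crank '[[[0,0,0,0,0,0],[0,0,0,0,0,0],[0,0,0,0,0,0]]]'
python3 to.py 620.7 124.8 60 174.2
python3 - <<'E'
from h import *
p=shot('wrist','w5')
for o in white(p,27,38,34,(470,690,85,225),amin=300): print(o)
E
```

```text
clock: 29.97
eef_pos: [624.4, 111.2, 103.2]
tool_rot: [-3.134, -0.009, 3.022]
force: [0.3, -0.3, 0.8]
width: 46.8
clock: 30.22
eef_pos: [622.9, 113.7, 100.7]
tool_rot: [-3.134, -0.013, 3.027]
force: [-0.1, -0.2, 0.1]
width: 47.0
pos [622.9 113.7 100.7] rpy [-179.5   -0.7  173.4] w 47.0 t 30.2
shift/30 present axes [0.1  0.37 1.36] target axes [0.11 0.36 1.36] turn/6 [-0.07 -0.12 -0.13]
([539.0, 190.7], [29.0, 69.0], -4.5)
([622.9, 185.3], [29.0, 69.1], -4.7)
([622.3, 126.3], [29.3, 68.5], -5.9)
```

```bash
python3 -m crank '[[[0.06,0.34,0.1,-0.07,-0.12,-0.13],[0,0,0.4,0,0,0],[0,0,0.4,0,0,0],[0,0,0.4,0,0,0],[0,0,0.2,0,0,0],[0,0,0.1,0,0,0],[0,0,0,0,0,0],[0,0,0,0,0,0],[0,0,0,0,0,0]]]'
python3 to.py 621.7 125 17 174.2
```

```text
clock: 31.02
eef_pos: [620.2, 109.4, 46.2]
tool_rot: [-3.132, -0.005, 3.026]
force: [-0.1, 0.6, 0.1]
width: 46.5
pos [620.2 109.4  46.2] rpy [-179.4   -0.3  173.4] w 46.5 t 31.0
shift/30 present axes [0.01 0.53 0.97] target axes [0.   0.52 0.97] turn/6 [-0.1  -0.05 -0.14]
```

```bash
python3 -m crank '[[[0,0.25,0,-0.05,-0.03,-0.07],[0,0.25,0,-0.05,-0.02,-0.07],[0,0,0,0,0,0],[0,0,0,0,0,0],[0,0,0,0,0,0],[0,0,0,0,0,0]]]'
python3 to.py 621.7 125 17 174.2
```

```text
clock: 31.52
eef_pos: [623.6, 127.9, 48.2]
tool_rot: [3.138, 0.005, 3.044]
force: [-0.6, -0.3, -0.4]
width: 46.7
pos [623.6 127.9  48.2] rpy [179.8   0.3 174.4] w 46.7 t 31.5
shift/30 present axes [ 0.06 -0.11  1.04] target axes [ 0.05 -0.1   1.04] turn/6 [0.04 0.04 0.03]
```

```bash
python3 -m crank '[[[0.05,-0.1,0.1,0.03,0.03,0.03],[0,0,0.2,0,0,0],[0,0,0.2,0,0,0],[0,0,0.2,0,0,0],[0,0,0.2,0,0,0],[0,0,0.05,0,0,0],[0,0,0,0,0,0],[0,0,0,0,0,0],[0,0,0,0,0,0]]]'
python3 to.py 621.7 125 17 174.2
```

```text
clock: 32.27
eef_pos: [620.9, 123.5, 15.3]
tool_rot: [-3.14, -0.001, 3.039]
force: [-0.0, 0.2, 0.7]
width: 47.1
pos [620.9 123.5  15.3] rpy [-179.9   -0.   174.1] w 47.1 t 32.3
shift/30 present axes [-0.02  0.05 -0.06] target axes [-0.02  0.05 -0.06] turn/6 [-0.01 -0.01 -0.01]
```

```bash
python3 -m crank '[[[-0.02,0.05,-0.06,0,0,0],[0,0,0,0,0,0],[0,0,0,0,0,0],[0,0,0,0,0,0],[0,0,0,0,0,0],[0,0,0,0,0,0],[0,0,0,0,0,0]]]' 1
python3 -m crank '[[[0,0,-0.2,0,0,0],[0,0,-0.4,0,0,0],[0,0,-0.6,0,0,0],[0,0,-0.7,0,0,0],[0,0,-0.5,0,0,0],[0,0,-0.2,0,0,0],[0,0,0,0,0,0]]]'
python3 to.py 602 -172 100 180
```

```text
clock: 32.85
eef_pos: [622.5, 125.6, 18.8]
tool_rot: [-3.141, 0.001, 3.04]
force: [-0.4, 0.2, -0.5]
width: 28.6
clock: 33.43
eef_pos: [621.9, 125.5, 103.4]
tool_rot: [-3.141, 0.0, 3.04]
force: [0.2, 0.6, -1.2]
width: 28.7
pos [621.9 125.5 103.4] rpy [-180.     0.   174.2] w 28.7 t 33.4
shift/30 present axes [-0.35 -9.93  0.12] target axes [ 0.66 -9.92  0.11] turn/6 [-0.01  0.   -0.97]
```

```bash
python3 -m crank '[[[0,-0.3,0,0,0,-0.2],[0,-0.6,0,0,0,-0.25],[0.02,-0.95,0,0,0,-0.25],[0.03,-0.95,-0.03,0,0,-0.25],[0.04,-0.95,-0.03,0,0,0],[0.04,-0.95,-0.03,0,0,0],[0.04,-0.95,-0.03,0,0,0],[0.04,-0.95,-0.03,0,0,0],[0.04,-0.95,-0.03,0,0,0],[0.04,-0.9,-0.03,0,0,0],[0.02,-0.6,0,0,0,0],[0,-0.3,0,0,0,0]]]'
python3 -m crank '[[[0,0,0,0,0,0],[0,0,0,0,0,0],[0,0,0,0,0,0]]]'
python3 to.py 602 -172 60 180
python3 - <<'E'
from h import *
p=shot('top','t6')
for o in white(p,9,19,14,(380,700,-230,30)): print('box',o)
E
```

```text
clock: 34.43
eef_pos: [605.7, -160.3, 104.3]
tool_rot: [3.137, -0.006, -3.128]
force: [0.4, 0.6, -1.4]
width: 28.3
clock: 34.68
eef_pos: [604.4, -162.0, 103.0]
tool_rot: [3.137, -0.008, -3.132]
force: [-0.6, 0.3, -1.3]
width: 28.5
pos [ 604.4 -162.   103. ] rpy [ 179.7   -0.5 -179.5] w 28.5 t 34.7
shift/30 present axes [ 0.07 -0.34  1.43] target axes [ 0.08 -0.33  1.43] turn/6 [ 0.05 -0.08  0.09]
box ([554.2, -128.5], [120.4, 217.4], 0.1)
```

```bash
python3 -m crank '[[[0.04,-0.17,0.1,0.03,-0.04,0.05],[0.04,-0.17,0.3,0.02,-0.04,0.04],[0,0,0.4,0,0,0],[0,0,0.4,0,0,0],[0,0,0.4,0,0,0],[0,0,0.4,0,0,0],[0,0,0.2,0,0,0],[0,0,0,0,0,0],[0,0,0,0,0,0],[0,0,0,0,0,0]]]'
python3 to.py 602 -172 21 180
```

```text
clock: 35.57
eef_pos: [601.5, -164.1, 27.2]
tool_rot: [3.137, -0.003, -3.132]
force: [0.4, -0.0, -1.2]
width: 28.5
pos [ 601.5 -164.1   27.2] rpy [ 179.7   -0.2 -179.4] w 28.5 t 35.6
shift/30 present axes [-0.02 -0.26  0.2 ] target axes [-0.02 -0.26  0.21] turn/6 [ 0.04 -0.03  0.09]
```

```bash
python3 -m crank '[[[0,-0.12,0,0.02,-0.03,0.05],[0,-0.12,0,0.02,0,0.05],[0,0,0,0,0,0],[0,0,0,0,0,0],[0,0,0.1,0,0,0],[0,0,0.06,0,0,0],[0,0,0,0,0,0],[0,0,0,0,0,0]]]'
python3 to.py 602 -172 20.5 180
```

```text
clock: 36.23
eef_pos: [603.7, -173.3, 24.8]
tool_rot: [-3.14, 0.006, 3.139]
force: [-0.1, 0.4, -0.7]
width: 28.7
pos [ 603.7 -173.3   24.8] rpy [-179.9    0.3  179.8] w 28.7 t 36.2
shift/30 present axes [0.06 0.04 0.14] target axes [0.06 0.04 0.14] turn/6 [-0.02  0.06 -0.03]
```

```bash
python3 -m crank '[[[0.04,0.03,0.08,-0.02,0.06,-0.03],[0,0,0.08,0,0,0],[0,0,0.02,0,0,0],[0,0,0,0,0,0],[0,0,0,0,0,0]]]'
python3 -m crank '[[[0,0,0,0,0,0],[0,0,0,0,0,0],[0,0,0,0,0,0],[0,0,0,0,0,0],[0,0,0,0,0,0]]]' -0.1
python3 -m crank '[[[0,0,-0.2,0,0,0],[0,0,-0.4,0,0,0],[0,0,-0.6,0,0,0],[0,0,-0.7,0,0,0],[0,0,-0.6,0,0,0],[0,0,-0.3,0,0,0],[0,0,0,0,0,0]]]'
python3 to.py 538.3 190 110 175.5
```

```text
clock: 36.65
eef_pos: [602.8, -172.2, 19.8]
tool_rot: [3.141, -0.0, -3.141]
force: [-0.0, -0.4, 0.9]
width: 28.7
clock: 37.07
eef_pos: [603.1, -172.0, 19.5]
tool_rot: [3.141, -0.0, -3.14]
force: [0.4, -0.9, -0.1]
width: 46.7
clock: 37.65
eef_pos: [603.0, -171.8, 110.8]
tool_rot: [3.141, -0.0, -3.14]
force: [0.0, 0.4, 0.8]
width: 46.5
pos [ 603.  -171.8  110.8] rpy [ 180.    -0.  -179.9] w 46.5 t 37.6
shift/30 present axes [ 2.14 12.06  0.03] target axes [ 3.1  11.85  0.03] turn/6 [ 0.   -0.    0.76]
```

```bash
python3 -m crank '[[[0.1,0.4,0,0,0,0.2],[0.2,0.8,0,0,0,0.2],[0.23,1,0,0,0,0.2],[0.23,1,0,0,0,0.15],[0.23,1,0,0,0,0],[0.23,1,-0.03,0,0,0],[0.23,1,-0.03,0,0,0],[0.23,1,-0.03,0,0,0],[0.23,1,-0.03,0,0,0],[0.23,1,-0.03,0,0,0],[0.23,1,-0.03,0,0,0],[0.2,0.8,0,0,0,0]]]'
python3 -m crank '[[[0.1,0.4,0,0,0,0],[0.05,0.2,0,0,0,0],[0,0,0,0,0,0],[0,0,0,0,0,0],[0,0,0,0,0,0],[0,0,0,0,0,0]]]'
python3 to.py 538.3 190 60 175.5
python3 - <<'E'
from h import *
p=shot('wrist','w6')
for o in white(p,27,38,34,(470,690,85,225),amin=300): print(o)
E
```

```text
clock: 38.65
eef_pos: [547.3, 164.8, 111.5]
tool_rot: [-3.133, -0.001, 3.043]
force: [0.9, 0.5, 0.5]
width: 46.7
clock: 39.15
eef_pos: [541.3, 189.7, 109.4]
tool_rot: [-3.135, -0.005, 3.052]
force: [0.2, -0.2, 0.1]
width: 47.3
pos [541.3 189.7 109.4] rpy [-179.6   -0.3  174.8] w 47.3 t 39.1
shift/30 present axes [0.09 0.01 1.65] target axes [0.1  0.   1.65] turn/6 [-0.07 -0.04 -0.11]
([538.4, 191.1], [29.5, 69.4], -4.5)
([619.4, 185.9], [29.6, 67.5], -4.7)
```

Run:
```python
from h import *
p=shot('wrist'); W=cloud(p).reshape(-1,3); W=W[~np.isnan(W[:,0])]
A=np.array([580.3,158.3]);ex=np.array([.9977,-.0671]);ey=np.array([.0671,.9977])
x=(W[:,:2]-A)@ex; y=(W[:,:2]-A)@ey
for xa in range(-75,60,10):
    print(xa,[int(np.median(W[(abs(x-xa-5)<5)&(abs(y-ya-2)<2),2])) if ((abs(x-xa-5)<5)&(abs(y-ya-2)<2)).sum()>3 else None for ya in range(40,90,4)])
```

```text
-75 [33, 12, 11, 11, 11, 11, 15, 23, 24, 41, 41, 41, 41]
-65 [202, 195, 192, 186, 179, 11, 13, 23, 23, 38, 41, 41, 41]
-55 [185, 12, 120, 147, 155, 157, 155, 160, 167, 183, 189, 184, 185]
-45 [33, 11, 128, 146, 11, 10, 164, 165, 167, 184, 166, 23, 40]
-35 [33, 12, 129, 11, 11, 11, 0, 165, 170, 174, 170, 167, 23]
-25 [33, 11, 11, 11, 11, 11, 0, 0, 0, 0, 0, 0, 0]
-15 [33, 11, 11, 11, 11, 11, 0, 0, 0, 0, 0, 0, 0]
-5 [11, 11, 11, 11, 11, 12, 4, 0, 0, None, 0, 0, 0]
5 [30, 13, 11, 11, 11, 16, 23, None, None, None, None, None, None]
15 [33, 31, 11, 11, 11, 17, 23, None, None, None, None, None, None]
25 [33, 32, 11, 11, 11, 17, 23, 17, None, None, None, None, None]
35 [33, 32, 11, 11, 11, 15, 23, 11, None, None, None, None, None]
45 [33, 12, 11, 11, 11, 19, 23, 11, 11, None, None, None, None]
55 [33, 12, 11, 11, 11, 11, 23, 11, 11, None, None, None, None]
```

```bash
python3 -m crank '[[[0.05,0,0.1,-0.03,-0.02,-0.06],[0.05,0,0.2,-0.04,-0.02,-0.05],[0,0,0.4,0,0,0],[0,0,0.4,0,0,0],[0,0,0.4,0,0,0],[0,0,0.3,0,0,0],[0,0,0.1,0,0,0],[0,0,0,0,0,0],[0,0,0,0,0,0],[0,0,0,0,0,0]]]' 0.07
python3 to.py 541 188.5 21 175.5
```

```text
clock: 40.08
eef_pos: [538.7, 184.6, 48.5]
tool_rot: [3.141, 0.001, 3.058]
force: [0.3, 0.2, 0.4]
width: 40.0
pos [538.7 184.6  48.5] rpy [1.800e+02 1.000e-01 1.752e+02] w 40.0 t 40.1
shift/30 present axes [-0.07  0.14  0.92] target axes [-0.07  0.14  0.92] turn/6 [ 0.    0.01 -0.05]
```

```bash
python3 -m crank '[[[-0.04,0.07,0,0,0,-0.02],[-0.03,0.06,0.1,0,0,-0.02],[0,0,0.15,0,0,0],[0,0,0.1,0,0,0],[0,0,0,0,0,0],[0,0,0,0,0,0],[0,0,0,0,0,0]]]'
python3 to.py 541 188.5 21 175.5
```

```text
clock: 40.67
eef_pos: [542.9, 189.7, 38.9]
tool_rot: [3.139, 0.005, 3.063]
force: [0.6, 0.1, -0.2]
width: 39.7
pos [542.9 189.7  38.9] rpy [179.9   0.3 175.5] w 39.7 t 40.7
shift/30 present axes [ 0.06 -0.05  0.6 ] target axes [ 0.06 -0.05  0.6 ] turn/6 [0.02 0.04 0.  ]
```

```bash
python3 -m crank '[[[0.03,-0.03,0.1,0,0.03,0],[0,0,0.15,0,0,0],[0,0,0.15,0,0,0],[0,0,0.1,0,0,0],[0,0,0.04,0,0,0],[0,0,0,0,0,0],[0,0,0,0,0,0]]]'
python3 to.py 541 188.5 21 175.5
```

```text
clock: 41.25
eef_pos: [541.5, 188.5, 20.5]
tool_rot: [3.14, 0.0, 3.063]
force: [0.2, -0.4, 1.0]
width: 39.6
pos [541.5 188.5  20.5] rpy [179.9   0.  175.5] w 39.6 t 41.2
shift/30 present axes [ 0.02 -0.   -0.02] target axes [ 0.02 -0.   -0.02] turn/6 [ 0.02  0.   -0.  ]
```

```bash
python3 -m crank '[[[0,0,0,0,0,0],[0,0,0,0,0,0],[0,0,0,0,0,0],[0,0,0,0,0,0],[0,0,0,0,0,0],[0,0,0,0,0,0],[0,0,0,0,0,0]]]' 1
python3 -m crank '[[[0,0,-0.2,0,0,0],[0,0,-0.4,0,0,0],[0,0,-0.6,0,0,0],[0,0,-0.7,0,0,0],[0,0,-0.5,0,0,0],[0,0,-0.2,0,0,0],[0,0,0,0,0,0]]]'
python3 to.py 505 -101 100 180
```

```text
clock: 41.83
eef_pos: [541.7, 188.6, 20.8]
tool_rot: [3.139, 0.001, 3.063]
force: [0.4, 0.5, -0.5]
width: 28.3
clock: 42.42
eef_pos: [541.1, 188.3, 105.7]
tool_rot: [3.14, 0.0, 3.063]
force: [1.1, -0.4, -1.1]
width: 28.4
pos [541.1 188.3 105.7] rpy [179.9   0.  175.5] w 28.4 t 42.4
shift/30 present axes [ 0.45 -9.71  0.17] target axes [ 1.2  -9.64  0.19] turn/6 [ 0.02  0.   -0.75]
```

```bash
python3 -m crank '[[[0.03,-0.3,0,0,0,-0.15],[0.05,-0.6,0,0,0,-0.2],[0.07,-0.95,0,0,0,-0.2],[0.08,-0.95,0,0,0,-0.15],[0.08,-0.95,0,0,0,0],[0.08,-0.95,0,0,0,0],[0.08,-0.95,0,0,0,0],[0.08,-0.95,0,0,0,0],[0.08,-0.95,0,0,0,0],[0.08,-0.9,0,0,0,0],[0.08,-0.5,0,0,0,0],[0.04,-0.25,0,0,0,0]]]'
python3 -m crank '[[[0,0,0,0,0,0],[0,0,0,0,0,0],[0,0,0,0,0,0]]]'
python3 to.py 505 -101 60 180
python3 - <<'E'
from h import *
p=shot('top','t7')
for o in white(p,9,19,14,(380,700,-230,30)): print('box',o)
for o in white(p,27,42,36,(380,700,-230,30)): print('blk',o)
p=shot('scene','s7')
for o in white(p,9,19,14,(380,700,-230,30)): print('box',o)
for o in white(p,27,42,36,(380,700,-230,30)): print('blk',o)
E
```

```text
clock: 43.42
eef_pos: [503.7, -102.5, 96.9]
tool_rot: [3.139, -0.014, -3.129]
force: [-0.4, -0.5, -0.5]
width: 28.3
clock: 43.67
eef_pos: [501.3, -104.6, 95.4]
tool_rot: [3.138, -0.018, -3.132]
force: [-0.3, 0.8, -0.4]
width: 28.4
pos [ 501.3 -104.6   95.4] rpy [ 179.8   -1.  -179.5] w 28.4 t 43.7
shift/30 present axes [-0.15  0.12  1.18] target axes [-0.12  0.12  1.18] turn/6 [ 0.03 -0.17  0.09]
box ([595.5, -136.6], [135.9, 137.4], 89.9)
box ([472.7, -83.2], [29.8, 53.3], -1.4)
box ([551.8, -135.2], [141.9, 229.1], -0.9)
box ([678.5, -221.1], [15.1, 35.5], -3.7)
blk ([602.8, -172.6], [29.4, 70.6], 1.4)
```

```bash
python3 -m crank '[[[-0.08,0.06,0.1,0.02,-0.08,0.05],[-0.06,0.06,0.3,0.02,-0.08,0.04],[0,0,0.4,0,0,0],[0,0,0.4,0,0,0],[0,0,0.4,0,0,0],[0,0,0.2,0,0,0],[0,0,0.1,0,0,0],[0,0,0,0,0,0],[0,0,0,0,0,0],[0,0,0,0,0,0]]]'
python3 to.py 505 -101 24 180
```

```text
clock: 44.6
eef_pos: [511.1, -87.8, 37.0]
tool_rot: [3.139, 0.009, -3.124]
force: [-0.3, -0.3, -1.6]
width: 28.5
pos [511.1 -87.8  37. ] rpy [ 179.8    0.5 -179. ] w 28.5 t 44.6
shift/30 present axes [ 0.21 -0.44  0.43] target axes [ 0.2  -0.44  0.43] turn/6 [0.03 0.09 0.16]
```

```bash
python3 -m crank '[[[0.1,-0.2,0,0.02,0.05,0.08],[0.08,-0.2,0.05,0,0.04,0.08],[0,0,0.1,0,0,0],[0,0,0.08,0,0,0],[0,0,0,0,0,0],[0,0,0,0,0,0],[0,0,0,0,0,0]]]'
python3 to.py 505 -101 23.5 180
```

```text
clock: 45.18
eef_pos: [506.5, -102.7, 31.2]
tool_rot: [-3.141, 0.002, 3.138]
force: [-0.5, 0.7, -0.7]
width: 28.6
pos [ 506.5 -102.7   31.2] rpy [-1.800e+02  1.000e-01  1.798e+02] w 28.6 t 45.2
shift/30 present axes [0.05 0.06 0.26] target axes [0.05 0.06 0.26] turn/6 [-0.    0.02 -0.04]
```

```bash
python3 -m crank '[[[0.04,0.05,0.1,0,0.02,-0.04],[0,0,0.1,0,0,0],[0,0,0.06,0,0,0],[0,0,0.02,0,0,0],[0,0,0,0,0,0],[0,0,0,0,0,0]]]'
python3 -m crank '[[[0,0,0,0,0,0],[0,0,0,0,0,0],[0,0,0,0,0,0],[0,0,0,0,0,0],[0,0,0,0,0,0]]]' -0.1
python3 -m crank '[[[0,0,-0.2,0,0,0],[0,0,-0.4,0,0,0],[0,0,-0.6,0,0,0],[0,0,-0.7,0,0,0],[0,0,-0.6,0,0,0],[0,0,-0.3,0,0,0],[0,0,0,0,0,0]]]'
python3 to.py 622.3 184.5 110 175.3
```

```text
clock: 45.68
eef_pos: [505.5, -100.6, 22.8]
tool_rot: [-3.141, 0.001, -3.14]
force: [0.1, -1.4, -0.6]
width: 28.5
clock: 46.1
eef_pos: [505.9, -100.3, 22.6]
tool_rot: [-3.141, 0.001, -3.139]
force: [0.1, 0.1, 0.1]
width: 46.8
clock: 46.68
eef_pos: [504.7, -99.9, 110.8]
tool_rot: [3.142, -0.002, -3.139]
force: [0.5, -0.2, -0.5]
width: 46.5
pos [504.7 -99.9 110.8] rpy [ 1.800e+02 -1.000e-01 -1.798e+02] w 46.5 t 46.7
shift/30 present axes [-3.94  9.47  0.02] target axes [-3.13  9.77  0.03] turn/6 [-0.   -0.02  0.81]
```

```bash
python3 -m crank '[[[-0.1,0.3,0,0,0,0.2],[-0.25,0.6,0,0,0,0.2],[-0.34,0.95,0,0,0,0.2],[-0.34,0.95,0,0,0,0.2],[-0.34,0.95,0,0,0,0],[-0.34,0.95,-0.03,0,0,0],[-0.34,0.95,-0.03,0,0,0],[-0.34,0.95,-0.03,0,0,0],[-0.34,0.95,-0.03,0,0,0],[-0.34,0.9,-0.03,0,0,0],[-0.2,0.6,0,0,0,0],[-0.1,0.3,0,0,0,0]]]' 0.07
python3 -m crank '[[[0,0,0,0,0,0],[0,0,0,0,0,0],[0,0,0,0,0,0],[0,0,0,0,0,0]]]'
python3 to.py 622.3 184 60 175.3
python3 - <<'E'
from h import *
p=shot('wrist','w8')
for o in white(p,27,38,34,(470,690,85,225),amin=300): print(o)
E
```

```text
clock: 47.68
eef_pos: [625.9, 177.6, 103.8]
tool_rot: [-3.134, -0.014, 3.045]
force: [-0.1, 1.1, 0.2]
width: 39.7
clock: 48.02
eef_pos: [623.6, 176.8, 100.7]
tool_rot: [-3.131, -0.019, 3.046]
force: [0.3, -0.5, -0.4]
width: 39.6
pos [623.6 176.8 100.7] rpy [-179.4   -1.1  174.5] w 39.6 t 48.0
shift/30 present axes [0.04 0.25 1.36] target axes [0.06 0.24 1.36] turn/6 [-0.1  -0.18 -0.12]
([622.8, 185.6], [29.5, 69.0], -4.8)
```

```bash
python3 -m crank '[[[0.02,0.12,0.1,-0.05,-0.09,-0.06],[0.02,0.12,0.3,-0.05,-0.09,-0.06],[0,0,0.4,0,0,0],[0,0,0.4,0,0,0],[0,0,0.3,0,0,0],[0,0,0.2,0,0,0],[0,0,0,0,0,0],[0,0,0,0,0,0],[0,0,0,0,0,0]]]'
python3 to.py 622.3 183.3 21 175.2
python3 -m crank '[[[0,0,0,0,0,0],[0,0,0,0,0,0]]]'
python3 to.py 622.3 183.3 21 175.2
```

```text
clock: 48.82
eef_pos: [622.6, 176.7, 45.0]
tool_rot: [-3.138, 0.0, 3.052]
force: [-0.0, 0.8, -0.3]
width: 39.8
pos [622.6 176.7  45. ] rpy [-179.8    0.   174.8] w 39.8 t 48.8
shift/30 present axes [0.03 0.22 0.8 ] target axes [0.03 0.22 0.8 ] turn/6 [-0.03  0.   -0.06]
clock: 48.98
eef_pos: [623.1, 176.8, 45.5]
tool_rot: [-3.138, 0.001, 3.052]
force: [0.2, -0.8, -0.2]
width: 39.5
pos [623.1 176.8  45.5] rpy [-1.798e+02  1.000e-01  1.748e+02] w 39.5 t 49.0
shift/30 present axes [0.05 0.21 0.82] target axes [0.05 0.21 0.82] turn/6 [-0.03  0.01 -0.06]
```

```bash
python3 -m crank '[[[0.02,0.1,0,-0.02,0,-0.03],[0.02,0.1,0.05,-0.01,0,-0.03],[0,0,0.1,0,0,0],[0,0,0.05,0,0,0],[0,0,0,0,0,0],[0,0,0,0,0,0],[0,0,0,0,0,0]]]'
python3 to.py 622.3 183.3 21 175.2
```

```text
clock: 49.57
eef_pos: [623.4, 184.7, 40.4]
tool_rot: [3.14, 0.004, 3.059]
force: [-0.2, -0.3, 0.4]
width: 40.0
pos [623.4 184.7  40.4] rpy [179.9   0.2 175.3] w 40.0 t 49.6
shift/30 present axes [ 0.03 -0.05  0.65] target axes [ 0.03 -0.05  0.65] turn/6 [0.02 0.04 0.01]
```

```bash
python3 -m crank '[[[0.03,-0.05,0.1,0,0.03,0],[0,0,0.15,0,0,0],[0,0,0.15,0,0,0],[0,0,0.15,0,0,0],[0,0,0.04,0,0,0],[0,0,0,0,0,0],[0,0,0,0,0,0]]]'
python3 to.py 622.3 183.3 21 175.2
```

```text
clock: 50.15
eef_pos: [622.0, 182.3, 20.1]
tool_rot: [3.141, -0.001, 3.059]
force: [-0.3, -0.2, 0.3]
width: 39.4
pos [622.  182.3  20.1] rpy [179.9  -0.  175.2] w 39.4 t 50.1
shift/30 present axes [-0.01  0.03 -0.03] target axes [-0.01  0.03 -0.03] turn/6 [ 0.01 -0.01  0.01]
```

```bash
python3 -m crank '[[[0,0,0,0,0,0],[0,0,0,0,0,0],[0,0,0,0,0,0],[0,0,0,0,0,0],[0,0,0,0,0,0],[0,0,0,0,0,0],[0,0,0,0,0,0]]]' 1
python3 -m crank '[[[0,0,-0.2,0,0,0],[0,0,-0.4,0,0,0],[0,0,-0.6,0,0,0],[0,0,-0.7,0,0,0],[0,0,-0.5,0,0,0],[0,0,-0.2,0,0,0],[0,0,0,0,0,0]]]'
python3 to.py 602 -101 100 180
```

```text
clock: 50.73
eef_pos: [622.0, 182.6, 20.4]
tool_rot: [3.14, -0.0, 3.059]
force: [-0.1, -0.3, -1.3]
width: 28.2
clock: 51.32
eef_pos: [621.7, 182.4, 105.3]
tool_rot: [3.14, -0.001, 3.059]
force: [0.1, 0.0, -1.0]
width: 28.6
pos [621.7 182.4 105.3] rpy [179.9  -0.  175.3] w 28.6 t 51.3
shift/30 present axes [-0.12 -9.47  0.17] target axes [ 0.66 -9.45  0.18] turn/6 [ 0.01 -0.01 -0.79]
```

```bash
python3 -m crank '[[[0,-0.3,0,0,0,-0.15],[0,-0.6,0,0,0,-0.2],[0.02,-0.95,0,0,0,-0.2],[0.03,-0.95,0,0,0,-0.2],[0.04,-0.95,0,0,0,0],[0.04,-0.95,0,0,0,0],[0.04,-0.95,0,0,0,0],[0.04,-0.95,0,0,0,0],[0.04,-0.95,0,0,0,0],[0.04,-0.8,0,0,0,0],[0.02,-0.4,0,0,0,0],[0,-0.2,0,0,0,0]]]'
python3 -m crank '[[[0,0,0,0,0,0],[0,0,0,0,0,0],[0,0,0,0,0,0],[0,0,0,0,0,0],[0,0,0,0,0,0]]]'
python3 to.py 602 -101 60 180
python3 - <<'E'
from h import *
p=shot('scene','s8')
for o in white(p,9,19,14,(380,700,-230,30)): print('box',o)
for o in white(p,27,42,36,(380,700,-230,30)): print('blk',o)
E
```

```text
clock: 52.32
eef_pos: [600.2, -102.4, 95.2]
tool_rot: [3.141, -0.017, -3.129]
force: [-0.6, 0.2, -1.3]
width: 28.8
clock: 52.73
eef_pos: [598.1, -101.7, 93.0]
tool_rot: [3.139, -0.021, -3.127]
force: [0.9, 0.7, -0.6]
width: 28.3
pos [ 598.1 -101.7   93. ] rpy [ 179.9   -1.2 -179.2] w 28.3 t 52.7
shift/30 present axes [-0.15  0.02  1.1 ] target axes [-0.13  0.02  1.1 ] turn/6 [ 0.02 -0.2   0.13]
box ([552.3, -134.4], [143.6, 229.2], 0.1)
box ([451.6, -190.0], [27.0, 31.8], -88.2)
box ([678.5, -220.3], [15.5, 36.0], -0.8)
blk ([501.6, -103.6], [34.0, 70.1], 0.9)
blk ([502.2, -172.9], [30.5, 70.6], 1.8)
blk ([618.5, -172.8], [27.5, 38.8], 0.4)
```

```bash
python3 -m crank '[[[-0.06,0,0.1,0.01,-0.1,0.06],[-0.06,0,0.3,0.01,-0.1,0.06],[0,0,0.3,0,0,0],[0,0,0.4,0,0,0],[0,0,0.3,0,0,0],[0,0,0.2,0,0,0],[0,0,0.1,0,0,0],[0,0,0,0,0,0],[0,0,0,0,0,0],[0,0,0,0,0,0]]]'
python3 to.py 602 -101 23 180
```

```text
clock: 53.62
eef_pos: [602.8, -96.5, 37.0]
tool_rot: [3.139, 0.002, -3.134]
force: [0.1, 0.4, -0.4]
width: 28.4
pos [602.8 -96.5  37. ] rpy [ 1.799e+02  1.000e-01 -1.796e+02] w 28.4 t 53.6
shift/30 present axes [ 0.03 -0.15  0.47] target axes [ 0.03 -0.15  0.47] turn/6 [0.02 0.02 0.07]
```

```bash
python3 -m crank '[[[0.02,-0.07,0.05,0.01,0.02,0.03],[0.01,-0.06,0.1,0.01,0,0.03],[0,0,0.12,0,0,0],[0,0,0.08,0,0,0],[0,0,0,0,0,0],[0,0,0,0,0,0],[0,0,0,0,0,0]]]'
python3 to.py 602 -101 23 180
```

```text
clock: 54.2
eef_pos: [603.1, -101.7, 26.9]
tool_rot: [-3.141, 0.003, 3.141]
force: [-0.1, -0.2, -1.4]
width: 28.5
pos [ 603.1 -101.7   26.9] rpy [-1.8e+02  1.0e-01  1.8e+02] w 28.5 t 54.2
shift/30 present axes [0.04 0.02 0.13] target axes [0.04 0.02 0.13] turn/6 [-0.01  0.02 -0.01]
```

```bash
python3 -m crank '[[[0.03,0,0.08,0,0.02,0],[0,0,0.06,0,0,0],[0,0,0.03,0,0,0],[0,0,0,0,0,0],[0,0,0,0,0,0],[0,0,0,0,0,0]]]'
python3 -m crank '[[[0,0,0,0,0,0],[0,0,0,0,0,0],[0,0,0,0,0,0],[0,0,0,0,0,0],[0,0,0,0,0,0]]]' -0.1
python3 -m crank '[[[0,0,-0.2,0,0,0],[0,0,-0.4,0,0,0],[0,0,-0.6,0,0,0],[0,0,-0.7,0,0,0],[0,0,-0.6,0,0,0],[0,0,-0.3,0,0,0],[0,0,0,0,0,0]]]'
python3 to.py 516.8 325 130 176.15
```

```text
clock: 54.7
eef_pos: [602.7, -101.5, 22.4]
tool_rot: [-3.141, 0.002, 3.141]
force: [-0.0, -1.5, -0.7]
width: 28.7
clock: 55.12
eef_pos: [603.1, -101.4, 22.5]
tool_rot: [-3.141, 0.002, 3.141]
force: [-0.0, 0.4, 0.5]
width: 47.4
clock: 55.7
eef_pos: [602.8, -101.2, 113.9]
tool_rot: [-3.141, 0.002, 3.142]
force: [-0.2, 0.1, 0.7]
width: 47.0
pos [ 602.8 -101.2  113.9] rpy [-1.799e+02  1.000e-01  1.800e+02] w 47.0 t 55.7
shift/30 present axes [ 2.87 14.21 -0.56] target axes [ 3.81 13.98 -0.54] turn/6 [-0.01  0.02  0.64]
```

```bash
python3 -m crank '[[[0.1,0.4,-0.1,0,0,0.15],[0.2,0.8,-0.1,0,0,0.15],[0.26,1,-0.1,0,0,0.15],[0.26,1,-0.1,0,0,0.15],[0.26,1,-0.1,0,0,0],[0.26,1,-0.1,0,0,0],[0.26,1,0,0,0,0],[0.26,1,0,0,0,0],[0.26,1,0,0,0,0],[0.26,1,0,0,0,0],[0.26,1,0,0,0,0],[0.26,1,0,0,0,0]]]' -1
python3 -m crank '[[[0.2,0.9,0,0,0,0],[0.15,0.6,0,0,0,0],[0.1,0.3,0,0,0,0],[0,0.1,0,0,0,0],[0,0,0,0,0,0],[0,0,0,0,0,0],[0,0,0,0,0,0]]]'
python3 to.py 516.8 325.5 60 176.15
python3 - <<'E'
from h import *
for n in ('wrist','top'):
    p=shot(n,n+'9'); W=cloud(p); P=sel(W,[440,220,78],[620,360,86]); 
    if len(P)>10: print(n,'knob',np.round(rect(P)[0],1),np.round(rect(P)[1],1))
for o in white(p,9,19,14,(380,700,-230,30)): print('box',o)
for o in white(p,29,43,36,(380,700,-230,30),amin=100): print('blk',o)
E
python3 -c "
import cv2
a=cv2.imread('pics/top9.png')[150:350,130:530];cv2.imwrite('pics/top9c.png',cv2.resize(a,None,fx=2,fy=2))"
```

```text
clock: 56.7
eef_pos: [534.0, 240.0, 127.0]
tool_rot: [-3.131, 0.002, 3.055]
force: [0.8, -0.5, 0.6]
width: 85.4
clock: 57.28
eef_pos: [520.0, 307.0, 123.5]
tool_rot: [-3.132, -0.003, 3.066]
force: [0.2, 0.2, 0.1]
width: 85.1
pos [520.  307.  123.5] rpy [-179.4   -0.2  175.7] w 85.1 t 57.3
shift/30 present axes [0.14 0.63 2.11] target axes [0.15 0.61 2.12] turn/6 [-0.1  -0.03 -0.08]
wrist knob [516.3 327.9] [19.  19.4]
box ([600.5, -137.5], [126.3, 137.4], 89.7)
blk ([603.9, -171.8], [30.3, 68.8], 0.0)
blk ([603.8, -101.1], [29.7, 68.5], -1.7)
```

View pics/top9c.png

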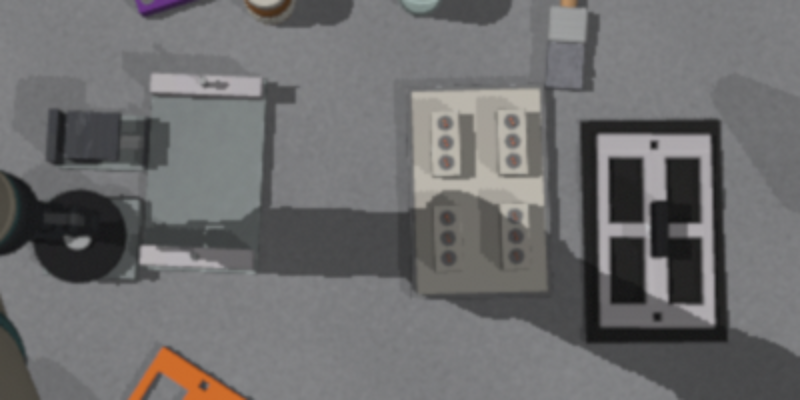

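```bash
python3 -m crank '[[[0.07,0.3,0,-0.05,0,-0.04],[0.07,0.3,0,-0.05,0,-0.04],[0,0,0,0,0,0],[0,0,0,0,0,0],[0,0,0,0,0,0],[0,0,0,0,0,0]]]'
python3 to.py 516.6 326 58 176.15
```

```text
clock: 57.88
eef_pos: [518.6, 324.0, 123.8]
tool_rot: [3.141, -0.002, 3.07]
force: [-0.8, -0.4, 0.4]
width: 85.5
pos [518.6 324.  123.8] rpy [ 1.799e+02 -1.000e-01  1.759e+02] w 85.5 t 57.9
shift/30 present axes [0.07 0.06 2.19] target axes [0.07 0.06 2.19] turn/6 [ 0.01 -0.02 -0.04]
```

```bash
python3 -m crank '[[[0.06,0.05,0.1,0,0,0],[0,0,0.4,0,0,0],[0,0,0.5,0,0,0],[0,0,0.5,0,0,0],[0,0,0.4,0,0,0],[0,0,0.15,0,0,0],[0,0,0,0,0,0],[0,0,0,0,0,0]]]'
python3 to.py 516.6 326 58 176.15
python3 -m crank '[[[0,0,0,0,0,0],[0,0,0,0,0,0],[0,0,0,0,0,0],[0,0,0,0,0,0],[0,0,0,0,0,0],[0,0,0,0,0,0],[0,0,0,0,0,0],[0,0,0,0,0,0],[0,0,0,0,0,0],[0,0,0,0,0,0]]]' 1
python3 arc.py -20 12
```

```text
clock: 58.55
eef_pos: [515.8, 325.0, 55.9]
tool_rot: [-3.141, -0.003, 3.07]
force: [0.3, 0.0, 0.1]
width: 85.1
pos [515.8 325.   55.9] rpy [-180.    -0.2  175.9] w 85.1 t 58.5
shift/30 present axes [-0.02  0.04 -0.07] target axes [-0.02  0.04 -0.07] turn/6 [-0.   -0.03 -0.04]
clock: 59.38
eef_pos: [517.6, 327.9, 58.5]
tool_rot: [3.137, 0.001, 3.071]
force: [0.5, 1.7, -1.0]
width: 18.0
bed angle 89.1 radius 41.7 z 58.5 w 18.0 F [ 0.5  1.7 -1. ] yaw 176.0
[[-0.45, -0.09], [-0.4, -0.24], [-0.29, -0.36], [-0.15, -0.44], [0.01, -0.46], [0.16, -0.43], [0.3, -0.35], [0.4, -0.23], [0.46, -0.07], [0.45, 0.09], [0.4, 0.24], [0.29, 0.36]]
```

```bash
python3 -m crank '[[[-0.45,-0.09,0.02,0,0,0],[-0.4,-0.24,0,0,0,0],[-0.29,-0.36,0,0,0,0],[-0.15,-0.44,0,0,0,0],[0.01,-0.46,0,0,0,0],[0.16,-0.43,0,0,0,0],[0.3,-0.35,0,0,0,0],[0.4,-0.23,0,0,0,0],[0.46,-0.07,0,0,0,0],[0.45,0.09,0,0,0,0],[0.4,0.24,0,0,0,0],[0.29,0.36,0,0,0,0]]]'
python3 arc.py -20 12
```

```text
clock: 60.38
eef_pos: [487.4, 259.4, 58.4]
tool_rot: [3.137, 0.013, 3.061]
force: [-2.5, -7.4, 5.5]
width: 18.0
bed angle 229.1 radius 37.9 z 58.4 w 18.0 F [-2.5 -7.4  5.5] yaw 175.4
[[0.3, 0.36], [0.16, 0.44], [-0.0, 0.46], [-0.16, 0.43], [-0.3, 0.35], [-0.4, 0.23], [-0.46, 0.08], [-0.46, -0.08], [-0.4, -0.23], [-0.3, -0.36], [-0.16, -0.44], [0.0, -0.46]]
```

```bash
python3 -m crank '[[[0.3,0.36,0.02,0,0,0],[0.16,0.44,0,0,0,0],[0,0.46,0,0,0,0],[-0.16,0.43,0,0,0,0],[-0.3,0.35,0,0,0,0],[-0.4,0.23,0,0,0,0],[-0.46,0.08,0,0,0,0],[-0.46,-0.08,0,0,0,0],[-0.4,-0.23,0,0,0,0],[-0.3,-0.36,0,0,0,0],[-0.16,-0.44,0,0,0,0],[0,-0.46,0,0,0,0]]]'
python3 arc.py -20 12
```

```text
clock: 61.38
eef_pos: [554.5, 292.5, 58.6]
tool_rot: [3.128, 0.012, 3.072]
force: [5.5, 3.2, -6.9]
width: 17.7
bed angle 12.6 radius 40.9 z 58.6 w 17.7 F [ 5.5  3.2 -6.9] yaw 176.0
[[-0.02, -0.46], [0.14, -0.44], [0.28, -0.37], [0.39, -0.25], [0.45, -0.1], [0.46, 0.06], [0.41, 0.21], [0.31, 0.34], [0.18, 0.43], [0.02, 0.46], [-0.14, 0.44], [-0.28, 0.37]]
```

```bash
python3 -m crank '[[[-0.02,-0.46,0.02,0.05,0,0],[0.14,-0.44,0,0,0,0],[0.28,-0.37,0,0,0,0],[0.39,-0.25,0,0,0,0],[0.45,-0.1,0,0,0,0],[0.46,0.06,0,0,0,0],[0.41,0.21,0,0,0,0],[0.31,0.34,0,0,0,0],[0.18,0.43,0,0,0,0],[0.02,0.46,0,0,0,0],[-0.14,0.44,0,0,0,0],[-0.28,0.37,0,0,0,0]]]'
python3 arc.py -17 10
```

```text
clock: 62.38
eef_pos: [481.3, 309.2, 58.4]
tool_rot: [-3.139, -0.003, 3.063]
force: [-6.7, 0.6, 5.1]
width: 18.1
bed angle 148.9 radius 40.0 z 58.4 w 18.1 F [-6.7  0.6  5.1] yaw 175.5
[[-0.25, 0.31], [-0.33, 0.22], [-0.38, 0.12], [-0.39, 0.0], [-0.38, -0.11], [-0.33, -0.22], [-0.25, -0.31], [-0.15, -0.37], [-0.03, -0.39], [0.08, -0.39]]
```

```bash
python3 -m crank '[[[-0.25,0.31,0.02,0,0,0],[-0.33,0.22,0,0,0,0],[-0.38,0.12,0,0,0,0],[-0.39,0,0,0,0,0],[-0.38,-0.11,0,0,0,0],[-0.33,-0.22,0,0,0,0],[-0.25,-0.31,0,0,0,0],[-0.15,-0.37,0,0,0,0],[-0.03,-0.3,0,0,0,0]]]'
python3 arc.py -15 3
python3 -m crank '[[[0,-0.15,0,0,0,0],[0,-0.15,0,0,0,0],[0,-0.15,0,0,0,0],[0,-0.15,0,0,0,0]]]'
python3 arc.py -15 3
```

```text
clock: 63.13
eef_pos: [555.0, 288.5, 58.5]
tool_rot: [-3.138, -0.008, 3.072]
force: [-1.7, 1.8, 0.4]
width: 18.0
bed angle 6.9 radius 41.0 z 58.5 w 18.0 F [-1.7  1.8  0.4] yaw 176.0
[[0.0, -0.35], [0.09, -0.34], [0.18, -0.3]]
clock: 63.47
eef_pos: [554.8, 284.8, 58.6]
tool_rot: [3.116, -0.0, 3.076]
force: [0.9, 10.9, -5.6]
width: 18.1
bed angle 1.8 radius 40.8 z 58.6 w 18.1 F [ 0.9 10.9 -5.6] yaw 176.2
[[0.04, -0.35], [0.12, -0.33], [0.2, -0.28]]
```

```bash
python3 -m crank '[[[0.02,-0.2,0,0,0,0],[0.02,-0.25,0,0,0,0],[0.02,-0.25,0,0,0,0]]]'
python3 arc.py -15 2
python3 -m crank '[[[0,0,0,0,0,0],[0,0,0,0,0,0],[0,0,0,0,0,0],[0,0,0,0,0,0],[0,0,0,0,0,0],[0,0,0,0,0,0]]]' -1
python3 -m crank '[[[0,0,-0.4,0,0,0],[0,0,-0.6,0,0,0],[0,0,-0.8,0,0,0],[0,0,-0.8,0,0,0],[0,0,-0.8,0,0,0],[0,0,-0.6,0,0,0],[0,0,-0.3,0,0,0],[0,0,0,0,0,0]]]'
python3 -m crank '[[[0.3,0.5,0,0,0,0],[0.5,0.9,0,0,0,0],[0.5,0.9,0,0,0,0],[0.5,0.9,0,0,0,0],[0.5,0.9,0,0,0,0],[0.3,0.5,0,0,0,0],[0,0,0,0,0,0],[0,0,0,0,0,0]]]'
python3 - <<'E'
from h import *
ex=np.array([.9977,-.0671]);ey=np.array([.0671,.9977])
for n in ('top','scene'):
    p=shot(n,n+'z'); W=cloud(p); 
    P=sel(W,[440,220,76],[620,360,88]); k=np.array(rect(P)[0]); print(n,'knob',np.round(k,1),np.degrees(np.arctan2(*((k-[514.1,286.3])[::-1])))+3.85)
    P=sel(W,[560,160,55],[680,330,66]); b=np.c_[(P[:,:2]-[580.3,157.3])@ex,(P[:,:2]-[580.3,157.3])@ey]
    b=b[(b[:,0]>8)&(b[:,0]<52)]; print('jaw y',len(b),np.round(np.percentile(b[:,1],[0,2,5]),1))
    for o in white(p,9,19,14,(380,700,-230,30)): print('box',o)
    for o in white(p,29,43,36,(380,700,-230,30),amin=100): print('blk',o)
print(ctrl.read_state()['eef_pos'])
E
python3 -c "
import cv2
a=cv2.imread('pics/topz.png')[130:350,130:530];cv2.imwrite('pics/topzc.png',cv2.resize(a,None,fx=2,fy=2))"
```

```text
clock: 63.72
eef_pos: [554.9, 284.5, 58.7]
tool_rot: [3.084, 0.013, 3.087]
force: [3.8, 18.1, -10.3]
width: 17.7
bed angle 1.3 radius 40.8 z 58.7 w 17.7 F [  3.8  18.1 -10.3] yaw 176.9
[[0.04, -0.34], [0.13, -0.32]]
clock: 64.22
eef_pos: [555.5, 281.2, 59.0]
tool_rot: [3.084, 0.016, 3.085]
force: [0.3, -0.4, -0.3]
width: 85.4
clock: 64.88
eef_pos: [552.7, 268.9, 197.0]
tool_rot: [3.089, 0.014, 3.081]
force: [0.2, -0.0, -0.2]
width: 85.3
clock: 65.55
eef_pos: [480.4, 410.8, 197.5]
tool_rot: [3.098, 0.01, 3.074]
force: [-0.2, -0.8, 0.5]
width: 85.4
top knob [553.9 283.7] 0.16695221512686098
jaw y 541 [40.1 40.6 41.8]
box ([571.9, -137.3], [137.5, 183.0], -0.0)
blk ([603.9, -171.7], [30.5, 68.8], -0.0)
blk ([603.8, -101.1], [29.7, 68.5], -1.7)
blk ([503.3, -171.4], [29.4, 69.7], -2.0)
blk ([514.6, -100.4], [29.4, 46.4], -1.7)
scene knob [554.1 282.4] -1.6547704595560009
jaw y 485 [37.  38.6 39.5]
box ([571.8, -136.1], [140.0, 179.4], 0.1)
box ([678.7, -221.0], [14.3, 36.3], -1.2)
blk ([509.4, -101.3], [28.9, 54.1], 0.5)
blk ([502.0, -172.1], [28.4, 70.2], 0.4)
blk ([602.4, -102.2], [29.3, 69.6], 0.1)
blk ([602.6, -172.6], [29.4, 70.1], 1.4)
[481.06825949 409.75250416 197.63400331]
```

View pics/topzc.png

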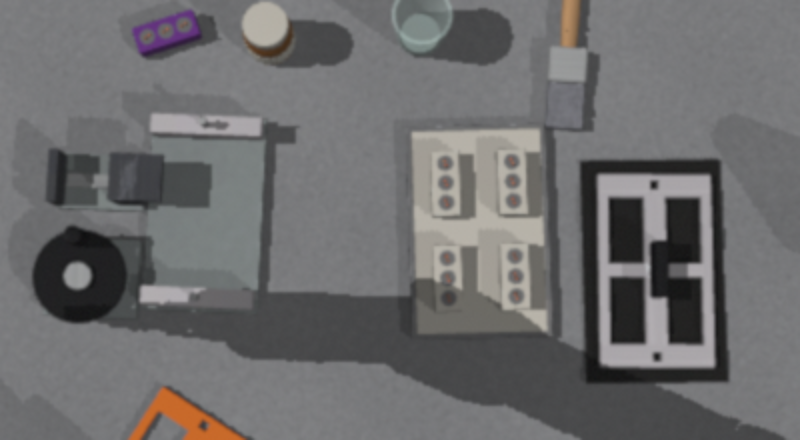

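View pics/scenez.png

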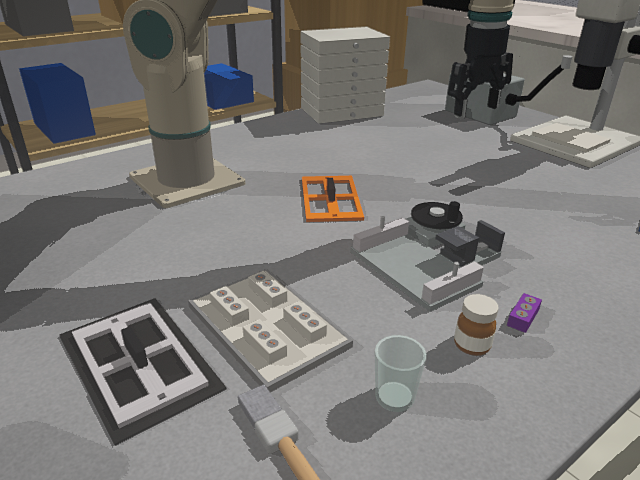

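Both pictures agree. The plate lies square on the mat, and four blocks stand wells up on the light box. The jaw is in (tip y about 40 mm, knob at about 0°), the bystanders are where they were, and the robot is clear. I'm handing in.

```bash
python3 -c "
from cell import ctrl
print(ctrl.finish_job())"
```

```text
the job is handed in; nothing more can be done
None
```

The fixture is unloaded and the job is handed in at about 66 s of the 208 s allowed; no verdict was reported.

I wound the jaw back to the rear stop and lifted the plate level onto the mat. All four well blocks (all were present) went onto the light box, and I then wound the jaw in to its front stop. The light box was knocked about 27 mm in x and 22 mm in y during the job, so I re-measured it before placing each block.

**Checks:**
- **Jaw back:** the knob was at about 90° (2.25 turns) and the jaw tip at about 85 mm, with the wheel pushing back at 13 N.
- **Jaw in, at the end:** the knob reads 0.2° (top camera) and -1.7° (scene camera). The jaw tip reads about 40 mm by the top camera and 37 to 39 mm by the scene camera. The wheel pushed back at 18 N just before release.
- **Plate:** it was last measured just after placing, within about 1 mm of the mat centre and square to within a degree, from the scene camera. The top camera's view was partly blocked by the arm then, so its reading of the plate was not usable. The final picture still shows it square on the mat.
- **Blocks:** all four stand flat with wells up and are not stacked. They lie about 15 mm or more inside the box edge. The gripper's shadow hid part of the block nearest the robot on the +y side in the last look, so I judged that one from the picture.
- **Bystanders:** the jar, beaker and brush look unmoved in the pictures.

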